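# Third hand at the pilot fermenter

### The job

Turn the fermenter's one open lid dog (red knob) fully home over the lid, so that all four dogs lock it. Then pick up the spunding head with the pressure gauge, set it upright and concentric on the orange gasket in the middle of the lid, and press it straight down with a steady 15 newtons or so (anything from 8 to 22 N on the gasket will do, never ram it) while the brewer puts the clamp round the joint: hold it by the tube, with the fingers well above the flange and clear of the lid. Finish while still holding and pressing; do not let go, and leave the other things on the table where they are.

Things in the scene. Friction and masses are not known exactly. Their poses are not given: they have to be found in the camera images.
- fermenter: Stainless pot (5 l pilot fermenter), diameter 200 mm, rim 160 mm above the table, fixed; origin under its centre on the table, z up. Four lid dogs (swing bars like turnbuttons) round the rim: front on its -x axis (robot's side), left +y, far +x, right -y. A drain valve with red lever (60 mm high) and wire handles (100 mm up) stand out up to 160 mm from the axis
- front_dog (a joint): Angle (rad) of the front dog, the one with a red knob, about a vertical pivot. 0 = locked, at its stop: bar radial, nose over the lid's rim, knob pointing straight out from the pot. Grows counter-clockwise seen from above; starts open at 1.05 to 1.75; turn it clockwise to lock. Stays where left; about 1 N at the knob turns it. Bar 90 x 16 x 6 mm, its top 172 mm above the table
- front_dog_knob (a point): Middle of the front dog's red knob, 188 mm above the table: upright, round, 14 mm diameter, 32 mm high (172 to 204 mm above the table), 42 mm from the pivot. Pinch it or push it sideways. The bar lies just below it
- front_dog_pivot (a point): Vertical pivot axis of the front dog, at the bar's top (172 mm above the table), 122 mm from the pot's axis; a flat nut, 16 mm diameter, stands up to 179 mm there
- left_dog (a joint): angle of the left dog (black knob), built like the front one; 0 = locked, as it starts and must stay
- far_dog (a joint): angle of the far dog (black knob); 0 = locked, as it starts and must stay
- right_dog (a joint): angle of the right dog (black knob); 0 = locked, as it starts and must stay
- lid: Flat steel lid, 206 mm diameter, 0.8 kg, loose on the pot's rim, located by a spigot inside it; origin at its centre at rim height (160 mm above the table), upper side 4 mm higher. In its middle a tri-clamp ferrule (flange 50.5 mm), top 28 mm above the origin, with the gasket on it; a small port and a wire loop on the lid are under 26 mm tall
- gasket_top (a point): Centre of the upper face of the orange gasket in the middle of the lid, 196 mm above the table when free. Thick soft silicone ring, 49 mm diameter, 8 mm thick. It gives straight down like a spring, 1 mm for each 3.5 N, and bottoms after 7 mm (25 N). The load on it includes the head's own weight (3 to 4 N)
- head: Spunding head (pressure-relief fitting): upright steel tube, 38 mm diameter, on a 50.5 mm flange 5 mm thick; blue knob (22 mm) on top; 92 mm high; 0.28 to 0.43 kg. Starts upright on the table. Origin: centre of the flange's underside, z up the tube. A gauge with white dial (42 mm, centre 50 mm up) reaches 52 mm out on its -x side, a brass stub (58 mm up) 34 mm on +x: grip along its y axis
- head_grip (a point): Point on the head's axis 46 mm above its origin, where the bare tube is best gripped (bare from 5 to 77 mm). Which way the gauge points when seated does not matter
- spool: plain steel pipe piece with a 50.5 mm flange at both ends, 76 mm high, no gauge: not needed, leave alone; origin at the centre of its underside
- jar: glass jar with steel lid and green filling, 52 mm diameter, 86 mm high: leave alone; origin at the centre of its underside
- jar_back: the same kind of jar with brown filling, farther from the robot: leave alone; origin at the centre of its underside
- clamp: steel clamp ring lying open on the table, about 100 x 85 x 18 mm, with a brass wing nut: the brewer will take it, leave it alone; origin near its middle, on the table
- bowl: steel bowl, 150 mm diameter, 60 mm high: leave alone; origin at the centre of its underside
- measure: steel measuring cup, 74 mm diameter, 85 mm high: leave alone; origin at the centre of its underside
- spoon: wooden spoon, 270 mm long, lying on the table: leave alone
There are look-alikes about, which are no part of the job. Leave any turquoise look-alike of the lid alone.

How it is judged (in metres and radians):
On the way, in this order (a step that is already met when the one before it is completed fails the run):
1. the front dog is turned home over the lid (value of joint front_dog below 0.15 rad), for 0.2 s.
2. the head stands concentric on the gasket, pressed with 8 to 22 N (horizontal distance between head and gasket_top below 0.005 m and angle between head's own z axis and vertical below 0.07 rad and contact force between head and lid between 8 and 22 N), for 0.3 s.
At the end, for the whole second after the job is handed in: All four dogs within 0.15 rad of locked, lid flat in place; the head upright (4 degrees) and concentric (5 mm) on the gasket, pressed on it with 8 to 22 N by the fingers that still hold it, grasp point 30 mm or more above its underside, lid untouched; steady for the last second (all of step 2 and value of joint each of front_dog, left_dog, far_dog, right_dog below 0.15 rad and horizontal distance between lid and fermenter below 0.006 m and angle between lid's own z axis and vertical below 0.03 rad and contact force between the fingers and head above 3 N and contact force between each of the arm, the fingers and lid below 0.5 N and z of the grasp point in the frame of head above 0.03 m and linear speed of head below 0.02 m/s); the arm keeps its last pose, push and grip.
It fails at once if the head is rammed onto the lid (over 40 N) (contact force between head and lid above 40 N).
It fails at once if a thing that is not part of the job is pushed away (over 30 mm) (distance of any of spool, jar, jar_back, clamp, bowl, measure, spoon from where it was at the start of the episode above 0.03 m).
It fails at once if the lid is lifted or tipped (distance of lid from where it was at the start of the episode above 0.012 m or angle between lid's own z axis and vertical above 0.06 rad).
It also fails if it takes over 62 s, if anything falls off the work surface, if the arm or the gripper's body presses on something with over 40 N, if the wrist force passes 120 N, or if a joint passes its speed limit or range.

### The arm

A 6-joint arm with a two-finger parallel gripper is mounted at the origin on the work surface. World frame = base frame: x ahead of the robot, y to its left, z up, the work surface at z = 0. Lengths are in mm, angles in rad, forces in N, time in s.
With the tool pointing down it reaches from about 350 to 725 mm from the base axis. Payload 4.3 kg.
Tool frame: the origin (TCP) lies midway between the tips of the shut fingers; the grasp point (between the pads) lies 19 mm behind it (r.grip_depth is the z of the grasp point in the tool frame, in mm); z points along the fingers, y is the direction in which the jaws open and shut (so a half turn about z gives the same grasp; the last joint's range is limited). The gripper opens to 85 mm and grips with 20 to 120 N. Pads are 22 mm wide; open, the fingers measure 114 mm over their backs; the gripper's body (76 mm by 85 mm) begins 54 mm behind the grasp point. The pads swing forward as they close: fully open they stand 13 mm farther back than shut.
Start: joints at [1.051, 0.377, 0.081, 1.274, 0, 1.46], TCP at [229.107, 527.427, 208.629] pointing down, gripper open.
Joint ranges: [-2.72, 2.72], [-0.84, 1.66], [-1.02, 1.22], [-1.77, 2.12], [-1.37, 1.28], [-3.14, 3.14]. Speed limits (rad/s): [2.57, 2.57, 3.14, 3.14, 3.14, 3.14].

### API

Orientations are given as [roll, pitch, yaw] about the fixed x, y, z axes, in that order (R = Rz(yaw) Ry(pitch) Rx(roll)).
In Python, from workcell import r gives the robot as it stands. The module is installed in compiled form; this text tells all that it offers.
- The arm moves only by the tool servo_tool, never from a script. Its argument "moves" is a list of rows, each an object of numbers: "dx", "dy", "dz": the shift along the tool's x, y, z in m; "twist": the turn about the tool's z in rad; "gripper": the opening in per cent of the stroke, from 0 (shut) to 100 (fully open). In form: [{"dx": .., "dy": .., "dz": .., "twist": .., "gripper": ..}, ...]. A call has 1 to 20 rows; each row is the pose to reach, as a shift and turn from the pose commanded when the call began, along the tool's axes at that moment; what a row does not reach only later rows make up. A row lasts 1/10 s, in which the tool goes at most 50 mm and 8.59 degrees, less where a joint would pass 70% of its speed; a pose out of reach is approached as far as the arm can. A call with a gripper value outside its range is refused whole. The fingers move at their own pace and stop on an object; the grip force is fixed at half the most. Time passes only in rows, so rows that repeat a pose let the fingers close. It gives the time, the measured TCP pose, the force and the opening at its end, in the units of the state.
- r.sense(): the state, without advancing time (a new reading comes with each control period).
- r.read_camera(name): name is "scene" or "top"; returns a dict with "image" (384x512x3 uint8, red, green, blue), "fx", "fy", "cx", "cy" (pixels), "k1" (the pictures are not rectified: a ray, as slopes to the right and down, at radius r is drawn at 1 + k1 r^2 times it, then the intrinsics apply), "cam_to_world" (4x4, takes a point from camera to world coordinates). Camera axes: x right, y up, looking along -z (the intrinsics and any distortion apply to the point x, -y, -z); pixel columns grow to the right and rows downward; lengths in mm; the calibration is good to about 2 mm. A picture is of the moment at which its call begins. There is no depth.
- r.hand_in(): hands the job in, once; it reports no verdict.
The state is a dict: "time_s": time; "q": joint angles; "dq": joint speeds; "effort": joint torques, N m; "ee_pos": TCP position; "tcp_rot": TCP orientation; "force": force on the tool from outside, world axes, zero at the start; "ft_torque": the same for the moment, N m; "finger_gap": finger opening in mm.
Only numpy, scipy, OpenCV 4.12 (cv2) and the standard library are available. Lean on these libraries where they do the work, as an engineer would, in place of code of your own. Each camera call takes 0.05 s, during which the arm holds its last target. There are 200 camera calls.

## Working session

There is one attempt and no reset: what is moved stays moved. The work goes in short steps, Python scripts to look and compute and a tool call to move; the robot and the scene stay as the last step left them, time stands still between calls to the robot, and variables do not carry over. Pictures are saved under pics/ and viewed, about 8 in all and at most 12, crops included, and the job is handed in when it is done.

Besides the shell and the picture viewer there is one more tool, called after "Request:" by a JSON object that holds its "fn" and its "kwargs". servo_tool: Moves the arm, as the interface text tells. Its arguments: {"type":"object","properties":{"moves":{"type":"array","items":{"type":"object","properties":{"dx":{"type":"number"},"dy":{"type":"number"},"dz":{"type":"number"},"twist":{"type":"number"},"gripper":{"type":"number"}}}}},"required":["moves"]}

```bash
mkdir -p pics
cat > h.py <<'E'
import numpy as np, cv2
from workcell import r
def ray(c,u,v):
    x,y=(u-c["cx"])/c["fx"],(v-c["cy"])/c["fy"]
    X,Y=x,y
    for _ in range(20):
        s=1+c["k1"]*(X*X+Y*Y); X,Y=x/s,y/s
    M=np.array(c["cam_to_world"]); return M[:3,3],M[:3,:3]@np.array([X,-Y,-1])
def atz(c,u,v,z):
    o,d=ray(c,u,v); return (o+d*(z-o[2])/d[2]).round(1)
def proj(c,p):
    M=np.array(c["cam_to_world"]); q=M[:3,:3].T@(np.array(p,float)-M[:3,3]); X,Y=q[0]/-q[2],-q[1]/-q[2]
    s=1+c["k1"]*(X*X+Y*Y); return np.array([c["cx"]+c["fx"]*X*s,c["cy"]+c["fy"]*Y*s]).round(1)
def save(c,name,box=None,k=1):
    im=c["image"][:,:,::-1]
    if box: a,b,e,f=box; im=im[b:f,a:e]
    cv2.imwrite("pics/"+name,cv2.resize(im,None,fx=k,fy=k,interpolation=cv2.INTER_CUBIC))
E
python3 - <<'E'
from h import *
import pickle
for n in("top","scene"):
    c=r.read_camera(n); save(c,n+"0.png",None,1.5); pickle.dump(c,open(n+"0.pkl","wb"))
    print(n,c["fx"],c["cx"],c["cy"],c["k1"],np.round(c["cam_to_world"],3).tolist())
print(r.sense(), r.grip_depth)
E
```

```text
top 473.43235600845816 267.25408599272765 197.98657908471495 -0.059124819174426635 [[-0.017, 0.989, -0.15, 337.307], [-1.0, -0.019, -0.013, 49.503], [-0.016, 0.15, 0.989, 1435.542], [0.0, 0.0, 0.0, 1.0]]
scene 360.8429265391039 257.3268371276318 196.04996443500983 -0.06694695620909381 [[-0.672, -0.507, 0.539, 1170.237], [0.74, -0.475, 0.475, 583.59], [0.015, 0.719, 0.695, 945.245], [0.0, 0.0, 0.0, 1.0]]
{'time_s': 0.1, 'q': array([ 1.05071207e+00,  3.78009087e-01,  7.97923099e-02,  1.27439077e+00,
       -2.06778033e-05,  1.46049592e+00]), 'dq': array([-0.00010688, -0.00194677,  0.00128327, -0.00015128, -0.00194159,
        0.00024234]), 'effort': array([ 8.90330502e-04, -4.64694250e+01,  2.70582515e+01,  1.20394139e-02,
       -8.50359424e-05,  2.02010176e-05]), 'ee_pos': array([228.78178796, 526.85991258, 207.75614843]), 'tcp_rot': array([-3.13979016e+00, -1.78821259e-04,  2.73180866e+00]), 'force': array([ 0.0567864 ,  0.3546412 , -0.06825607]), 'ft_torque': array([ 0.03561591, -0.02250147, -0.01902908]), 'finger_gap': 85.31569088071767} -18.700000000000003
```

View pics/top0.png

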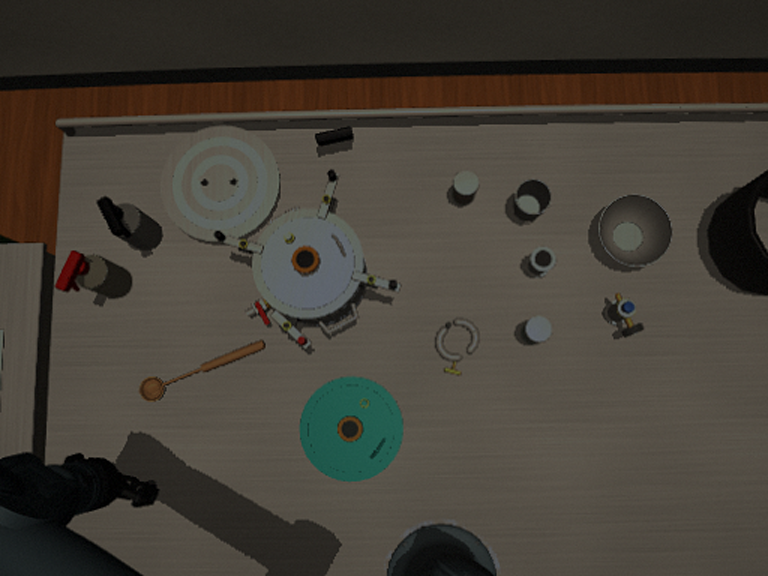

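View pics/scene0.png

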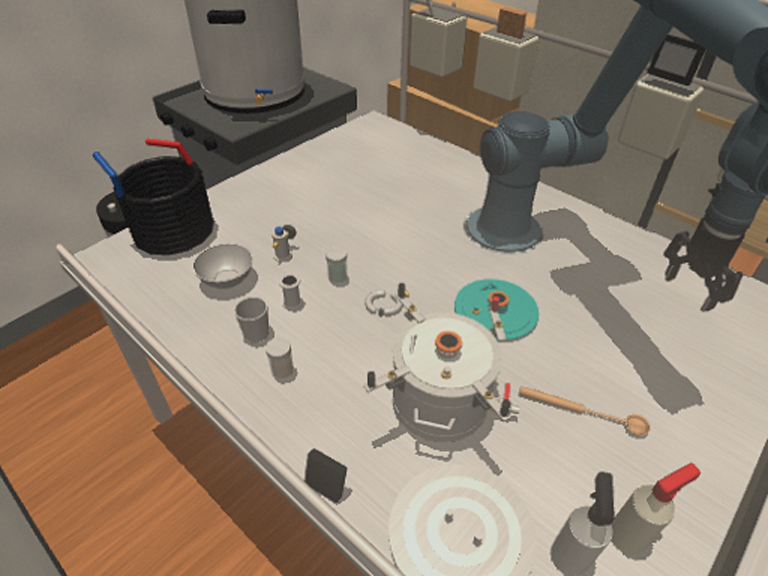

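The top view shows the pot at (305,260), the red-knob dog at about (295,333) and the head at (627,310), in 1.5x pixels. I'll enlarge those areas.

Run:
```python
from h import *
import pickle
t=pickle.load(open("top0.pkl","rb")); s=pickle.load(open("scene0.pkl","rb"))
im=t["image"][:,:,::-1]
a=cv2.resize(im[105:245,130:280],None,fx=4,fy=4,interpolation=cv2.INTER_CUBIC)
cv2.imwrite("pics/crop1.png",cv2.convertScaleAbs(a,alpha=1.5))
b=cv2.resize(im[185:235,390:440],None,fx=8,fy=8,interpolation=cv2.INTER_CUBIC)
b2=cv2.resize(s["image"][:,:,::-1][140:190,165:215],None,fx=8,fy=8,interpolation=cv2.INTER_CUBIC)
cv2.imwrite("pics/crop2.png",cv2.convertScaleAbs(np.hstack([b,b2]),alpha=1.4))
```

```text
(no output)
```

View pics/crop1.png

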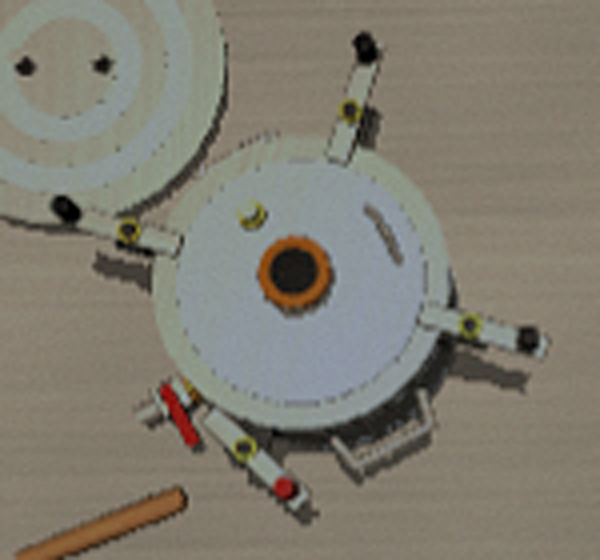

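View pics/crop2.png

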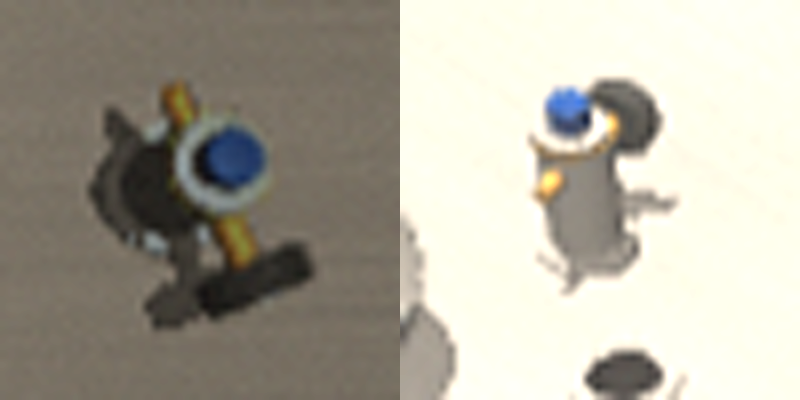

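Crop 1: gasket (295,271), pivot nuts left (129,231), far (350,110), right (470,325), front (244,448), red knob (287,488). Crop 2: blue knob top (235,153), tube top (223,162), gauge (255,280), stub (175,97). In the scene panel the knob is at (170,98).

Run:
```python
from h import *
import pickle
t=pickle.load(open("top0.pkl","rb")); s=pickle.load(open("scene0.pkl","rb"))
f=lambda u,v,k,a,b:((u+.5)/k-.5+a,(v+.5)/k-.5+b)
A=lambda u,v,z:atz(t,*f(u,v,4,130,105),z)
g=A(295,271,196)
print("gasket",g)
P={n:A(*p,179) for n,p in dict(left=(129,231),far=(350,110),right=(470,325),front=(244,448)).items()}
c=sum(P.values())/4
for n,p in P.items(): d=p-c; print(n,p,np.hypot(*d[:2]).round(1),np.degrees(np.arctan2(d[1],d[0])).round(1))
print("centre",c,"lf/rf mid",(P["left"]+P["right"])/2,(P["far"]+P["front"])/2)
k=A(287,488,204); d=k-P["front"]; print("knob",k,np.hypot(*d[:2]),np.degrees(np.arctan2(d[1],d[0])))
B=lambda u,v,z:atz(t,*f(u,v,8,390,185),z)
print("head knob top",B(235,153,92),"tubetop",B(223,162,77),"gauge",B(255,280,50),"stub",B(175,97,58))
print("scene knob",atz(s,*f(170,98,8,165,140),92))
# gasket in scene
print("scene gasket",atz(s,(448+.5)/1.5-.5,(342+.5)/1.5-.5,196))
print("jar,spool etc", [atz(t,u/1.5,v/1.5,z) for u,v,z in((538,329,86),(542,259,76),(533,195,85))])
```

```text
gasket [598.3 236.4 196. ]
left [632.2 353.2 179. ] 121.3 73.4
far [714.1 201.5 179. ] 121.9 -16.9
right [562.2 120.4 179. ] 121.8 -106.9
front [481.6 272.9 179. ] 121.4 162.8
centre [597.525 237.    179.   ] lf/rf mid [597.2 236.8 179. ] [597.85 237.2  179.  ]
knob [451.9 240.  204. ] 44.322680424360634 -132.07368937390785
head knob top [ 516.4 -366.9   92. ] tubetop [ 515.2 -367.    77. ] gauge [ 474.7 -384.3   50. ] stub [ 542.1 -356.6   58. ]
scene knob [ 514.9 -369.8   92. ]
scene gasket [604.3 238.1 196. ]
jar,spool etc [array([ 475.4, -192.6,   86. ]), array([ 613.4, -208.5,   76. ]), array([ 740.2, -195.4,   85. ])]
```

```bash
cat >> h.py <<'E'
from scipy.spatial.transform import Rotation as Ro
def to(*ps):
    s=r.sense(); R=Ro.from_euler("xyz",s["tcp_rot"]).as_matrix()
    print("t",s["time_s"],"pos",s["ee_pos"].round(1),"yaw",s["tcp_rot"].round(3),"F",s["force"].round(1),"gap",round(s["finger_gap"],1))
    for p in ps: print(p,(R.T@(np.array(p)-s["ee_pos"])/1000).round(4))
E
python3 -c "
from h import *
to((453,241.5,235),(229,527,235))"
```

```text
t 0.1 pos [228.8 526.9 207.8] yaw [-3.14  -0.     2.732] F [ 0.1  0.4 -0.1] gap 85.3
(453, 241.5, 235) [-0.3193 -0.1725 -0.027 ]
(229, 527, 235) [-0.0001  0.0002 -0.0272]
```

Request:
{"fn": "servo_tool", "kwargs": {"moves": [{"dz": -0.027, "gripper": 30}, {"dx": -0.319, "dy": -0.1725, "dz": -0.027, "twist": -0.68, "gripper": 30}, {"dx": -0.319, "dy": -0.1725, "dz": -0.027, "twist": -0.68, "gripper": 30}, {"dx": -0.319, "dy": -0.1725, "dz": -0.027, "twist": -0.68, "gripper": 30}, {"dx": -0.319, "dy": -0.1725, "dz": -0.027, "twist": -0.68, "gripper": 30}, {"dx": -0.319, "dy": -0.1725, "dz": -0.027, "twist": -0.68, "gripper": 30}, {"dx": -0.319, "dy": -0.1725, "dz": -0.027, "twist": -0.68, "gripper": 30}, {"dx": -0.319, "dy": -0.1725, "dz": -0.027, "twist": -0.68, "gripper": 30}, {"dx": -0.319, "dy": -0.1725, "dz": -0.027, "twist": -0.68, "gripper": 30}, {"dx": -0.319, "dy": -0.1725, "dz": -0.027, "twist": -0.68, "gripper": 30}, {"dx": -0.319, "dy": -0.1725, "dz": -0.027, "twist": -0.68, "gripper": 30}, {"dx": -0.319, "dy": -0.1725, "dz": -0.027, "twist": -0.68, "gripper": 30}]}}

```text
invalid input at $.moves[0]: expected keys dx, dy, dz, twist, gripper
```

Run:
```python
from h import *
c=r.read_camera("scene"); im=c["image"][:,:,::-1]
u,v=proj(c,(450,250,200)); print(u,v); x,y=int(u)-75,int(v)-75
save(c,"s1.png",(x,y,x+150,y+130),4); print(x,y)
to((453,241.5,181),(452,241.5,235))
```

```text
333.6 200.1
258 125
t 0.15 pos [228.8 526.9 207.9] yaw [-3.14  -0.     2.732] F [-0.   0.5 -0.5] gap 85.4
(453, 241.5, 181) [-0.3193 -0.1724  0.0271]
(452, 241.5, 235) [-0.3184 -0.1729 -0.0269]
```

View pics/s1.png

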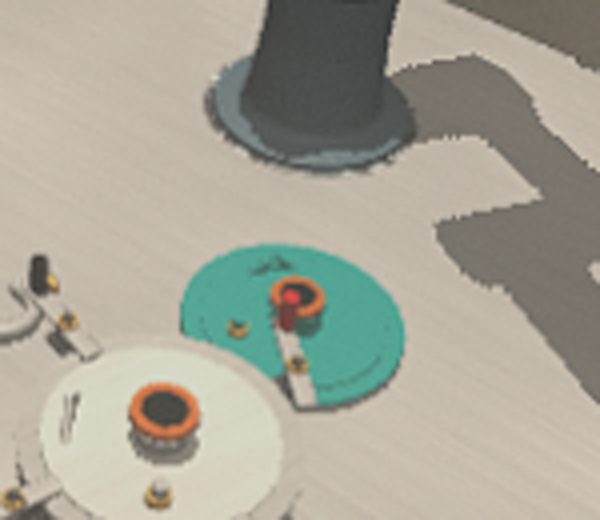

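That call was refused because every row needs all five keys, so nothing moved. The picture still helps: red knob top at crop (291,297), gasket at (165,411).

Request:
{"fn": "servo_tool", "kwargs": {"moves": [{"dx": 0, "dy": 0, "dz": -0.027, "twist": 0, "gripper": 30}, {"dx": -0.319, "dy": -0.1725, "dz": -0.027, "twist": -0.68, "gripper": 30}, {"dx": -0.319, "dy": -0.1725, "dz": -0.027, "twist": -0.68, "gripper": 30}, {"dx": -0.319, "dy": -0.1725, "dz": -0.027, "twist": -0.68, "gripper": 30}, {"dx": -0.319, "dy": -0.1725, "dz": -0.027, "twist": -0.68, "gripper": 30}, {"dx": -0.319, "dy": -0.1725, "dz": -0.027, "twist": -0.68, "gripper": 30}, {"dx": -0.319, "dy": -0.1725, "dz": -0.027, "twist": -0.68, "gripper": 30}, {"dx": -0.319, "dy": -0.1725, "dz": -0.027, "twist": -0.68, "gripper": 30}, {"dx": -0.319, "dy": -0.1725, "dz": -0.027, "twist": -0.68, "gripper": 30}, {"dx": -0.319, "dy": -0.1725, "dz": -0.027, "twist": -0.68, "gripper": 30}, {"dx": -0.319, "dy": -0.1725, "dz": -0.027, "twist": -0.68, "gripper": 30}, {"dx": -0.319, "dy": -0.1725, "dz": -0.027, "twist": -0.68, "gripper": 30}]}}

```text
time_s: 1.35
ee_pos: [452.2, 242.7, 235.4]
tcp_rot: [3.141, -0.001, -2.87]
force: [-0.1, 0.2, -0.3]
finger_gap: 25.6
```

Run:
```python
from h import *
c=r.read_camera("scene")
print("knob sc",atz(c,(291.5)/4-.5+258,297.5/4-.5+125,204),"gasket sc",atz(c,165.5/4-.5+258,411.5/4-.5+125,196))
x,y=283,130
save(c,"s2.png",(x,y,x+100,y+100),6)
to((453,241.5,181),(452,241.5,235))
```

```text
knob sc [456.2 242.  204. ] gasket sc [602.3 237.8 196. ]
t 1.4 pos [452.1 243.  235.5] yaw [ 3.141 -0.    -2.87 ] F [-0.7  0.4  1.1] gap 26.0
(453, 241.5, 181) [-0.0005 -0.0017  0.0545]
(452, 241.5, 235) [ 0.0005 -0.0014  0.0005]
```

View pics/s2.png

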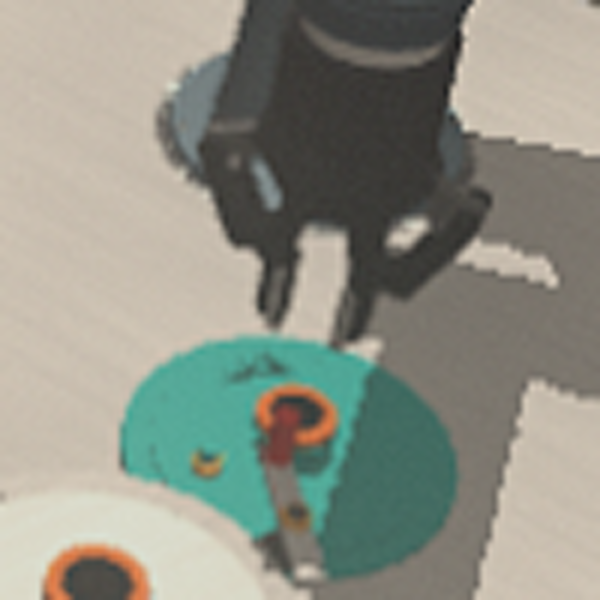

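Request:
{"fn": "servo_tool", "kwargs": {"moves": [{"dx": -0.001, "dy": -0.0015, "dz": 0.01, "twist": 0, "gripper": 38}, {"dx": -0.001, "dy": -0.0015, "dz": 0.02, "twist": 0, "gripper": 38}, {"dx": -0.001, "dy": -0.0015, "dz": 0.03, "twist": 0, "gripper": 38}, {"dx": -0.001, "dy": -0.0015, "dz": 0.04, "twist": 0, "gripper": 38}, {"dx": -0.001, "dy": -0.0015, "dz": 0.047, "twist": 0, "gripper": 38}, {"dx": -0.001, "dy": -0.0015, "dz": 0.053, "twist": 0, "gripper": 38}, {"dx": -0.001, "dy": -0.0015, "dz": 0.053, "twist": 0, "gripper": 38}]}}

```text
time_s: 2.1
ee_pos: [453.7, 240.7, 181.6]
tcp_rot: [-3.142, -0.002, -2.871]
force: [-0.1, -0.0, 0.2]
finger_gap: 32.6
```

Run:
```python
from h import *
P=np.array([481.6,273.2])
a=np.radians([228,218,208,198,188,178,170,163])
to(*[(*(P+42*np.array([np.cos(t),np.sin(t)])).round(1),182) for t in a])
```

```text
t 2.1 pos [453.7 240.7 181.6] yaw [-3.142e+00 -2.000e-03 -2.871e+00] F [-0.1 -0.   0.2] gap 32.6
(np.float64(453.5), np.float64(242.0), 182) [-0.0002  0.0013 -0.0004]
(np.float64(448.5), np.float64(247.3), 182) [ 0.0032  0.0078 -0.0004]
(np.float64(444.5), np.float64(253.5), 182) [ 0.0054  0.0148 -0.0004]
(np.float64(441.7), np.float64(260.2), 182) [ 0.0063  0.022  -0.0004]
(np.float64(440.0), np.float64(267.4), 182) [ 0.0061  0.0294 -0.0004]
(np.float64(439.6), np.float64(274.7), 182) [ 0.0045  0.0366 -0.0004]
(np.float64(440.2), np.float64(280.5), 182) [ 0.0024  0.042  -0.0004]
(np.float64(441.4), np.float64(285.5), 182) [-0.0001  0.0465 -0.0004]
```

Request:
{"fn": "servo_tool", "kwargs": {"moves": [{"dx": 0.001, "dy": 0.006, "dz": 0, "twist": 0, "gripper": 38}, {"dx": 0.002, "dy": 0.012, "dz": 0, "twist": 0, "gripper": 38}, {"dx": 0.004, "dy": 0.018, "dz": 0, "twist": 0, "gripper": 38}, {"dx": 0.005, "dy": 0.024, "dz": 0, "twist": 0, "gripper": 38}, {"dx": 0.006, "dy": 0.03, "dz": 0, "twist": 0, "gripper": 38}, {"dx": 0.006, "dy": 0.036, "dz": 0, "twist": 0, "gripper": 38}, {"dx": 0.005, "dy": 0.041, "dz": 0, "twist": 0, "gripper": 38}, {"dx": 0.003, "dy": 0.046, "dz": 0, "twist": 0, "gripper": 38}, {"dx": 0.001, "dy": 0.05, "dz": 0, "twist": 0, "gripper": 38}, {"dx": 0.001, "dy": 0.05, "dz": 0, "twist": 0, "gripper": 38}]}}

```text
time_s: 3.1
ee_pos: [440.3, 289.4, 182.6]
tcp_rot: [3.141, 0.0, -2.871]
force: [-0.2, -0.3, -0.8]
finger_gap: 32.8
```

Request:
{"fn": "servo_tool", "kwargs": {"moves": [{"dx": -0.001, "dy": 0.001, "dz": 0, "twist": 0, "gripper": 38}, {"dx": -0.001, "dy": 0.002, "dz": 0, "twist": 0, "gripper": 38}, {"dx": -0.001, "dy": 0.003, "dz": 0, "twist": 0, "gripper": 38}, {"dx": -0.001, "dy": 0.003, "dz": 0, "twist": 0, "gripper": 38}]}}

```text
time_s: 3.5
ee_pos: [440.2, 292.0, 182.6]
tcp_rot: [3.142, 0.0, -2.871]
force: [1.0, 0.5, 0.4]
finger_gap: 32.8
```

Request:
{"fn": "servo_tool", "kwargs": {"moves": [{"dx": -0.0005, "dy": 0.001, "dz": 0, "twist": 0, "gripper": 38}, {"dx": -0.001, "dy": 0.002, "dz": 0, "twist": 0, "gripper": 38}, {"dx": -0.001, "dy": 0.002, "dz": 0, "twist": 0, "gripper": 38}]}}

```text
time_s: 3.8
ee_pos: [440.7, 294.3, 182.6]
tcp_rot: [3.141, 0.0, -2.871]
force: [-0.2, 0.5, 0.5]
finger_gap: 32.3
```

Request:
{"fn": "servo_tool", "kwargs": {"moves": [{"dx": 0, "dy": 0.001, "dz": 0, "twist": 0, "gripper": 38}, {"dx": 0, "dy": 0.001, "dz": 0, "twist": 0, "gripper": 38}]}}

```text
time_s: 4.0
ee_pos: [440.3, 295.2, 182.6]
tcp_rot: [3.142, 0.0, -2.871]
force: [0.4, 0.7, 0.5]
finger_gap: 32.4
```

Run:
```python
from h import *
c=r.read_camera("scene")
x,y=283,130
save(c,"s3.png",(x,y,x+100,y+100),6)
c=r.read_camera("top"); save(c,"t3.png",(130,105,280,245),4)
im=c["image"].astype(int); m=(im[...,0]>90)&(im[...,1]<60)&(im[...,2]<60)
ys,xs=np.nonzero(m[180:240,160:230]); print(list(zip(xs+160,ys+180))[:60])
to()
```

```text
[(np.int64(200), np.int64(180)), (np.int64(201), np.int64(180)), (np.int64(172), np.int64(201)), (np.int64(170), np.int64(202)), (np.int64(171), np.int64(202)), (np.int64(172), np.int64(202)), (np.int64(171), np.int64(203)), (np.int64(172), np.int64(203)), (np.int64(171), np.int64(204)), (np.int64(172), np.int64(204)), (np.int64(173), np.int64(204)), (np.int64(171), np.int64(205)), (np.int64(172), np.int64(205)), (np.int64(173), np.int64(205)), (np.int64(174), np.int64(205)), (np.int64(172), np.int64(206)), (np.int64(173), np.int64(206)), (np.int64(174), np.int64(206)), (np.int64(173), np.int64(207)), (np.int64(174), np.int64(207)), (np.int64(175), np.int64(207)), (np.int64(173), np.int64(208)), (np.int64(174), np.int64(208)), (np.int64(175), np.int64(208)), (np.int64(174), np.int64(209)), (np.int64(175), np.int64(209)), (np.int64(176), np.int64(209)), (np.int64(174), np.int64(210)), (np.int64(175), np.int64(210)), (np.int64(176), np.int64(210)), (np.int64(175), np.int64(211)), (np.int64(176), np.int64(211)), (np.int64(177), np.int64(211)), (np.int64(176), np.int64(212)), (np.int64(177), np.int64(212)), (np.int64(177), np.int64(213)), (np.int64(178), np.int64(213)), (np.int64(201), np.int64(224)), (np.int64(201), np.int64(225)), (np.int64(202), np.int64(225)), (np.int64(201), np.int64(226)), (np.int64(202), np.int64(226)), (np.int64(202), np.int64(227))]
t 4.1 pos [440.3 295.2 182.6] yaw [ 3.142  0.    -2.871] F [1.1 0.6 0. ] gap 32.3
```

View pics/s3.png

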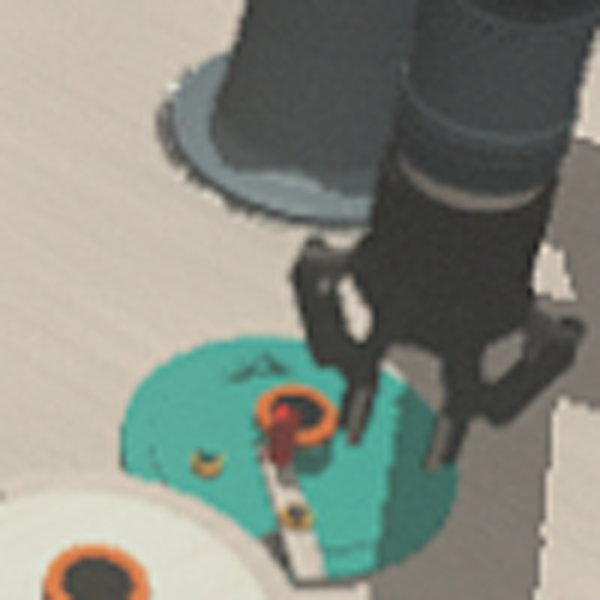

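The finger slid past and the knob hardly moved: it is still at about (281,410). I'll check the top view.

Run:
```python
from h import *
import pickle
from scipy.optimize import least_squares
t=pickle.load(open("top0.pkl","rb")); s=pickle.load(open("scene0.pkl","rb"))
f=lambda u,v,k,a,b:np.array(((u+.5)/k-.5+a,(v+.5)/k-.5+b))
def tri(a,b):
    q=least_squares(lambda p:np.r_[proj(t,p)-a,proj(s,p)-b],[450,240,200],diff_step=1e-2); return q.x.round(1),q.fun.round(1)
print("knob",tri(f(287,488,4,130,105),f(291,297,4,258,125)))
print("gasket",tri(f(295,271,4,130,105),f(165,411,4,258,125)))
print("pivot",tri(f(244,448,4,130,105),f(298,363,4,258,125)))
print("TCP proj s2",(proj(s,(452.1,243,235))-[283,130])*6,"now",(proj(s,(440.3,295.2,183))-[283,130])*6,"top",(proj(t,(440.3,295.2,183))-[130,105])*4)
```

```text
knob (array([452.4, 240.5, 200.1]), array([ 0., -0.,  0.,  0.]))
gasket (array([599.3, 236.5, 192.2]), array([ 0.1, -0.1,  0.1,  0. ]))
pivot (array([482.6, 272.6, 175.7]), array([ 0.3, -0.2,  0.4,  0. ]))
TCP proj s2 [300.6 364.2] now [385.2 478.8] top [207.6 508. ]
```

View pics/t3.png

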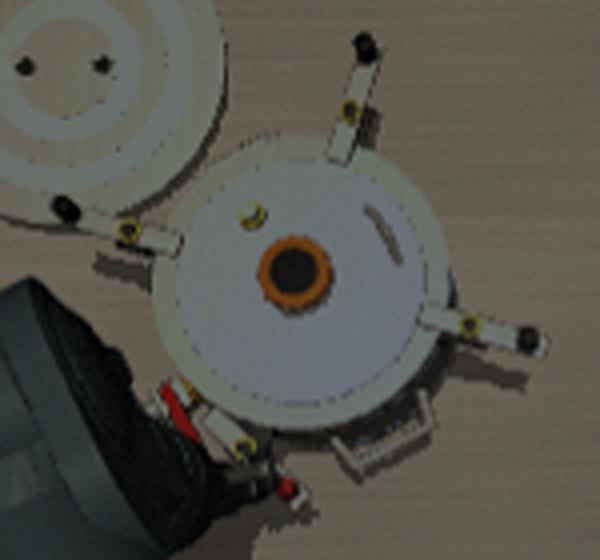

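The fingertips ride about 12 mm higher when partly open, so they slipped over or past the knob. I'll go back, pinch the knob lower down to centre it, then carry it round.

Request:
{"fn": "servo_tool", "kwargs": {"moves": [{"dx": 0, "dy": 0, "dz": -0.03, "twist": 0, "gripper": 38}, {"dx": 0, "dy": 0, "dz": -0.05, "twist": 0, "gripper": 38}, {"dx": 0.003, "dy": -0.056, "dz": -0.05, "twist": 0, "gripper": 38}, {"dx": 0.003, "dy": -0.056, "dz": -0.05, "twist": 0, "gripper": 38}, {"dx": 0.003, "dy": -0.056, "dz": -0.05, "twist": 0, "gripper": 38}, {"dx": 0.003, "dy": -0.056, "dz": -0.03, "twist": 0, "gripper": 38}, {"dx": 0.003, "dy": -0.056, "dz": -0.015, "twist": 0, "gripper": 38}, {"dx": 0.003, "dy": -0.056, "dz": -0.005, "twist": 0, "gripper": 38}, {"dx": 0.003, "dy": -0.056, "dz": 0.004, "twist": 0, "gripper": 38}, {"dx": 0.003, "dy": -0.056, "dz": 0.004, "twist": 0, "gripper": 38}, {"dx": 0.003, "dy": -0.056, "dz": 0.004, "twist": 0, "gripper": 10}, {"dx": 0.003, "dy": -0.056, "dz": 0.004, "twist": 0, "gripper": 10}, {"dx": 0.003, "dy": -0.056, "dz": 0.004, "twist": 0, "gripper": 10}, {"dx": 0.003, "dy": -0.056, "dz": 0.004, "twist": 0, "gripper": 10}, {"dx": 0.003, "dy": -0.056, "dz": 0.004, "twist": 0, "gripper": 10}]}}

```text
time_s: 5.6
ee_pos: [452.7, 240.8, 179.2]
tcp_rot: [3.141, 0.001, -2.871]
force: [-0.7, 1.7, 1.9]
finger_gap: 9.3
```

Run:
```python
from h import *
c=r.read_camera("scene"); d=r.read_camera("top")
a=cv2.resize(c["image"][150:230,295:375,::-1],None,fx=5,fy=5,interpolation=cv2.INTER_CUBIC)
b=cv2.resize(d["image"][180:260,160:240,::-1],None,fx=5,fy=5,interpolation=cv2.INTER_CUBIC)
cv2.imwrite("pics/s4.png",np.hstack([a,cv2.convertScaleAbs(b,alpha=1.7)]))
to()
```

```text
t 5.7 pos [452.7 240.8 179.1] yaw [ 3.141e+00  1.000e-03 -2.871e+00] F [0.2 1.7 2.9] gap 9.3
```

View pics/s4.png

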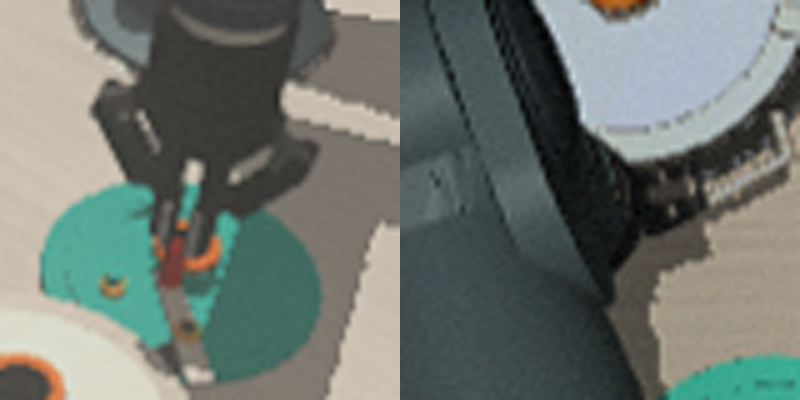

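Run:
```python
from h import *
import pickle
t=pickle.load(open("top0.pkl","rb")); s=pickle.load(open("scene0.pkl","rb"))
S=lambda p:((proj(s,p)-[295,150]+.5)*5-.5).round()
T=lambda p:((proj(t,p)-[160,180]+.5)*5-.5+[400,0]).round()
R=Ro.from_euler("xyz",r.sense()["tcp_rot"]).as_matrix(); p=r.sense()["ee_pos"]
for z in (0,-10,-19,-54):
  for y in (-12,12): q=p+R@[0,y,z]; print(z,y,S(q),T(q))
for z in(172,204):print("knob",z,S((452.4,240.5,z)),T((452.4,240.5,z)))
# candidate angles
for a in(218,228,238):
  q=np.array([481.6,273,172])+42*np.array([np.cos(np.radians(a)),np.sin(np.radians(a)),0]); print(a,q.round(1),S(q),S(q+[0,0,32]))
```

```text
0 -12 [155. 265.] [636. 232.]
0 12 [193. 279.] [593. 244.]
-10 -12 [158. 254.] [634. 230.]
-10 12 [195. 267.] [590. 242.]
-19 -12 [160. 243.] [631. 228.]
-19 12 [198. 256.] [587. 241.]
-54 -12 [169. 200.] [621. 222.]
-54 12 [208. 213.] [576. 235.]
knob 172 [172. 280.] [617. 240.]
knob 204 [180. 242.] [608. 234.]
218 [448.5 247.1 172. ] [185. 282.] [194. 244.]
228 [453.5 241.8 172. ] [173. 282.] [181. 244.]
238 [459.3 237.4 172. ] [161. 283.] [170. 245.]
```

Run:
```python
from h import *
import pickle
s=pickle.load(open("scene0.pkl","rb"))["image"].astype(int)
c=r.read_camera("scene")["image"].astype(int)
for v in range(190,212):
    row=""
    for u in range(318,345):
        p=c[v,u]; d=abs(p-s[v,u]).max(); red=p[0]>1.8*p[1] and p[0]>1.8*p[2]
        row+= ("R" if d<45 else "r") if red else ("o" if p[0]>1.5*p[1] else "." if d<40 else "s" if p[1]>75 else "#")
    print(v,row)
```

```text
190 ........##.s#...s##########
191 .......s#s..#...###########
192 .......s#s.#s..ss####ss####
193 .......s#ss#s..ss###s..ss#s
194 .......##ss#s.ssss##.....ss
195 .......##ss#oosss###.....ss
196 .......#sss......##s.....ss
197 ........ss#.o..s..#s....sss
198 ........os#oros....o....sss
199 ........ss#rros....oo...sss
200 ........oooRr#s...ooo..ssss
201 .........ooooo..oooR...ssss
202 ..........oooRoooooo...ssss
203 ..........ooooooRoo...sssss
204 .........oooR.........sssss
205 .........ooRo.........sssss
206 .........oRoo........ssssss
207 .........ss..........ssssss
208 .........ss..........ssssss
209 .........ssssss.....sssssss
210 ..........sssss.....sssssss
211 ..........sssss.....sssssss
```

Run:
```python
from h import *
import pickle
t=pickle.load(open("top0.pkl","rb")); s=pickle.load(open("scene0.pkl","rb"))
R=Ro.from_euler("xyz",[-3.1398,0,2.7318]).as_matrix(); p=np.array([228.8,526.9,207.8])
for z in (0,-13,-19):
  for y in (-47,47): q=p+R@[0,y,z]; print(z,y,"scene(1.5x)",(proj(s,q)*1.5).round(),"top",(proj(t,q)*1.5).round())
a=s["image"][150:230,420:500,::-1]; b=t["image"][290:350,50:130,::-1]
cv2.imwrite("pics/f.png",np.vstack([cv2.resize(a,None,fx=5,fy=5,interpolation=2)[:300], cv2.convertScaleAbs(cv2.resize(b,None,fx=5,fy=5,interpolation=2),alpha=2)]))
```

```text
0 -47 scene(1.5x) [662. 292.] top [160. 483.]
0 47 scene(1.5x) [697. 323.] top [111. 461.]
-13 -47 scene(1.5x) [664. 287.] top [157. 484.]
-13 47 scene(1.5x) [700. 318.] top [108. 462.]
-19 -47 scene(1.5x) [666. 285.] top [156. 484.]
-19 47 scene(1.5x) [701. 316.] top [107. 462.]
```

View pics/f.png

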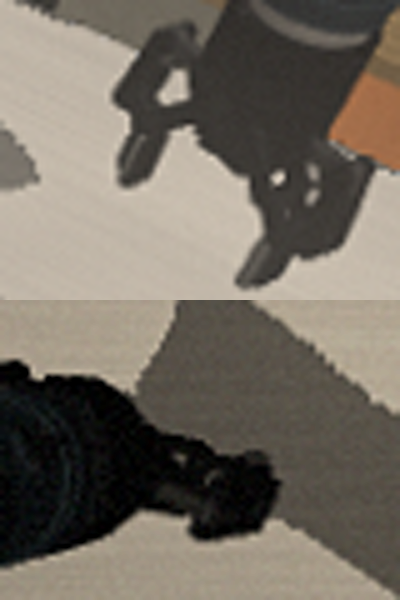

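Run:
```python
from h import *
import pickle
s=pickle.load(open("scene0.pkl","rb"))
f=lambda u,v,k,a,b:np.array(((u+.5)/k-.5+a,(v+.5)/k-.5+b))
cases=[("start",(228.8,526.9,207.8),2.7318,42.5,13,f(128,185,5,420,150),f(245,285,5,420,150)),
("s2",(452.1,243,235.4),-2.87,13,8,f(272,325,6,283,130),f(343,343,6,283,130)),
("s3",(440.3,295.2,182.6),-2.871,16.3,9,f(352,440,6,283,130),f(437,467,6,283,130)),
("now",(452.7,240.8,179.1),-2.871,4.7,3,np.array([327,200.5]),np.array([333,200.5]))]
for n,p,y,g,b,l,rr in cases:
    R=Ro.from_euler("xyz",[np.pi,0,y]).as_matrix()
    L=atz(s,*l,p[2]+b);Q=atz(s,*rr,p[2]+b)
    d=(L+Q)/2-np.array(p); print(n,"D",d.round(1),"in tool",(R.T@d).round(1),"sep",np.hypot(*(L-Q)[:2]).round(1),"dir",np.degrees(np.arctan2(*(Q-L)[1::-1])).round(0))
```

```text
start D [-27.2  -3.7  13. ] in tool [ 23.4 -14.2 -13. ] sep 93.7 dir 67.0
s2 D [-12.5  -7.4   8. ] in tool [14.  -3.8 -8. ] sep 35.2 dir 112.0
s3 D [-10.4  -4.8   9. ] in tool [11.3 -1.8 -9. ] sep 43.1 dir 107.0
now D [-10.9  -5.7   3. ] in tool [12.1 -2.6 -3. ] sep 18.3 dir 133.0
```

The fingertips look displaced from the reported TCP, either 10–20 mm higher or further toward -x. Pushing with shut fingers set lower, and slightly toward +x, works in both cases.

Request:
{"fn": "servo_tool", "kwargs": {"moves": [{"dx": 0, "dy": 0, "dz": 0, "twist": 0, "gripper": 30}, {"dx": 0, "dy": 0, "dz": 0, "twist": 0, "gripper": 38}, {"dx": 0, "dy": 0, "dz": -0.05, "twist": 0, "gripper": 38}, {"dx": 0, "dy": 0, "dz": -0.05, "twist": 0, "gripper": 20}, {"dx": -0.007, "dy": -0.042, "dz": -0.05, "twist": 0, "gripper": 0}, {"dx": -0.007, "dy": -0.042, "dz": -0.05, "twist": 0, "gripper": 0}, {"dx": -0.007, "dy": -0.042, "dz": -0.02, "twist": 0, "gripper": 0}, {"dx": -0.007, "dy": -0.042, "dz": 0, "twist": 0, "gripper": 0}, {"dx": -0.007, "dy": -0.042, "dz": 0.008, "twist": 0, "gripper": 0}, {"dx": -0.007, "dy": -0.042, "dz": 0.014, "twist": 0, "gripper": 0}, {"dx": -0.007, "dy": -0.042, "dz": 0.014, "twist": 0, "gripper": 0}]}}

```text
time_s: 6.85
ee_pos: [470.2, 201.8, 164.4]
tcp_rot: [3.142, -0.001, -2.871]
force: [0.8, -0.4, 0.7]
finger_gap: -0.1
```

Request:
{"fn": "servo_tool", "kwargs": {"moves": [{"dx": 0, "dy": 0.008, "dz": 0, "twist": 0, "gripper": 0}, {"dx": 0, "dy": 0.016, "dz": 0, "twist": 0, "gripper": 0}, {"dx": 0, "dy": 0.023, "dz": 0, "twist": 0, "gripper": 0}, {"dx": 0.001, "dy": 0.028, "dz": 0, "twist": 0, "gripper": 0}, {"dx": 0.002, "dy": 0.033, "dz": 0, "twist": 0, "gripper": 0}, {"dx": 0.002, "dy": 0.033, "dz": 0, "twist": 0, "gripper": 0}]}}

```text
time_s: 7.45
ee_pos: [459.2, 233.9, 164.6]
tcp_rot: [3.141, 0.0, -2.87]
force: [-0.2, 0.3, 1.1]
finger_gap: -0.0
```

```bash
cat > asc.py <<'E'
from h import *
import pickle
s=pickle.load(open("scene0.pkl","rb"))["image"].astype(int)
c=r.read_camera("scene")["image"].astype(int)
for v in range(186,216):
    row=""
    for u in range(316,362):
        p=c[v,u]; d=abs(p-s[v,u]).max(); red=p[0]>1.8*p[1] and p[0]>1.8*p[2]
        row+= ("R" if d<45 else "r") if red else ("o" if p[0]>1.5*p[1] else "." if d<40 else "s" if p[1]>75 else "#")
    print(v,row)
to()
E
python3 asc.py
```

```text
186 #############ss#######s..ss#########ssssssssss
187 s############ss####sss..ss##########ssssssssss
188 .s###########ss####s...ss##########sssssssssss
189 ..#################s..s############sssssssssss
190 ..s###############################ssssssssssss
191 ......s#####..##################ssssssssssssss
192 .......#######################ssssssssssssssss
193 ........#####################sssssssssssssssss
194 .......s##s###############ssssssssssssssssssss
195 .......s#ssss###########ssssssssssssssssssssss
196 .......##ss#s......###s..sssssssssssssssssssss
197 .......##ss#..##....#o...sssssssssssssssssssss
198 .......#ssss.s###orooo...sssssssssssssssssssss
199 ......s#s.ssss###rrrRRssssssssssssssssssssssss
200 .......#s.#ss####rrrRrssssssssssssssssssssssss
201 .......sss...##.ooorrossssssssssssssssssssssss
202 ........ss...#.ooooooo.sssssssssssssssssssssss
203 .........s.....ooorr...sssssssssssssssssssssss
204 ..........s.....ooRo...sssssssssssssssssssssss
205 ..........ssss..oRR#...sssssssssssssssssssssss
206 ..........ssss..orr....sssssssssssssssssssssss
207 ..........ssss..#oo...ssssssssssssssssssssssss
208 ...........ssss..ss..sssssssssssssssssssssssss
209 ...........ssssssss.ssssssssssssssssssssssssss
210 ...........sssssssssssssssssssssssssssssssssss
211 ............ssssssssssssssssssssssssssssssssss
212 ............ssssssssssssssssssssssssssssssssss
213 ............ssssssssssssssssssssssssssssss.sss
214 ............ssssssssssssssssssssssss.sssssssss
215 ...s.........ss...ssssssssssssssssss.ssss.ssss
t 7.5 pos [459.6 233.8 164.7] yaw [ 3.141e+00  1.000e-03 -2.871e+00] F [-0.6 -0.6  0.2] gap 0.1
```

The knob is moving now, columns 329 to 335. I'll carry on along the arc.

Request:
{"fn": "servo_tool", "kwargs": {"moves": [{"dx": 0.002, "dy": 0.005, "dz": 0, "twist": 0, "gripper": 0}, {"dx": 0.004, "dy": 0.01, "dz": 0, "twist": 0, "gripper": 0}, {"dx": 0.006, "dy": 0.015, "dz": 0, "twist": 0, "gripper": 0}, {"dx": 0.007, "dy": 0.02, "dz": 0, "twist": 0, "gripper": 0}, {"dx": 0.007, "dy": 0.025, "dz": 0, "twist": 0, "gripper": 0}, {"dx": 0.007, "dy": 0.028, "dz": 0, "twist": 0, "gripper": 0}, {"dx": 0.007, "dy": 0.028, "dz": 0, "twist": 0, "gripper": 0}]}}

```text
time_s: 8.2
ee_pos: [445.1, 258.8, 164.6]
tcp_rot: [3.141, -0.0, -2.871]
force: [0.2, -0.3, 0.1]
finger_gap: -0.2
```

```bash
python3 asc.py | sed -n '4,24p;$p'
python3 - <<'E'
from h import *
import pickle
s=pickle.load(open("scene0.pkl","rb")); P=np.array([481.6,273])
for a in(163,168,175,185,195): q=np.r_[P+42*np.array([np.cos(np.radians(a)),np.sin(np.radians(a))]),204]; print(a,proj(s,q),proj(s,q-[0,0,32]))
E
```

```text
189 ...........############ss####ssssss###########
190 ...........s###########ss####ssss#############
191 ............#.########ss#####ss##############s
192 ..............ss######ss####################ss
193 ................s#########################ssss
194 .................#######################ssssss
195 .............oooo#####################ssssssss
196 ...........Ro.....#ss###############ssssssssss
197 ..........oo.###....sss###s.s####sssssssssssss
198 ..........Ro.####....sss##s..sssssssssssssssss
199 ..........Roo####..s.sss##s..sssssssssssssssss
200 ..........oooo###...sss###..ssssssssssssssssss
201 ...........ooooo.#.s#ss###ssssssssssssssssssss
202 ............ooooosssss.###rrrsssssssssssssssss
203 ..............ooossss.s###rrrossssssssssssssss
204 ..........ss..........sss#rrrsssssssssssssssss
205 ..........sssss.........soorrsssssssssssssssss
206 ..........sssss.........srrrosssssssssssssssss
207 ..........ssssss........srrrosssssssssssssssss
208 ...........sssss........#rrr#sssssssssssssssss
209 ...........ssssss.......oorrssssssssssssssssss
t 8.25 pos [445.  258.6 164.5] yaw [ 3.141e+00 -1.000e-03 -2.871e+00] F [ 0.3  0.7 -0.2] gap -0.1
163 [345.5 203.4] [343.5 210.9]
168 [344.6 202.6] [342.7 210.2]
175 [343.3 201.7] [341.4 209.2]
185 [341.2 200.5] [339.3 208. ]
195 [338.9 199.5] [337.1 207.1]
```

Request:
{"fn": "servo_tool", "kwargs": {"moves": [{"dx": -0.001, "dy": 0.002, "dz": 0, "twist": 0, "gripper": 0}, {"dx": -0.002, "dy": 0.004, "dz": 0, "twist": 0, "gripper": 0}, {"dx": -0.002, "dy": 0.006, "dz": 0, "twist": 0, "gripper": 0}, {"dx": -0.002, "dy": 0.006, "dz": 0, "twist": 0, "gripper": 0}]}}

```text
time_s: 8.65
ee_pos: [446.0, 264.4, 164.5]
tcp_rot: [-3.141, 0.0, -2.871]
force: [1.7, -1.0, -0.9]
finger_gap: -0.1
```

Request:
{"fn": "servo_tool", "kwargs": {"moves": [{"dx": 0, "dy": 0.001, "dz": 0, "twist": 0, "gripper": 0}, {"dx": -0.001, "dy": 0.002, "dz": 0, "twist": 0, "gripper": 0}, {"dx": -0.001, "dy": 0.002, "dz": 0, "twist": 0, "gripper": 0}]}}

```text
time_s: 8.95
ee_pos: [446.0, 264.7, 164.4]
tcp_rot: [-3.138, -0.001, -2.872]
force: [0.2, -7.5, 0.5]
finger_gap: 0.1
```

```bash
python3 asc.py | sed -n '14,26p;$p'
```

```text
199 ..........Roo####....s#sss##s.ss##ssssssssssss
200 ..........oooo###...ss#ss###s.ssssssssssssssss
201 ...........ooooo..#ssssss##sssssssssssssssssss
202 ............oooooo#ssssss##sssssssssssssssssss
203 ..............oooo#ss.sss##orr#sssssssssssssss
204 ..........ss..........ss###rrrrsssssssssssssss
205 ..........sssss.......ss###rrrrsssssssssssssss
206 ..........sssss.......ss.s#orr#sssssssssssssss
207 ..........sssss...........#oorssssssssssssssss
208 ...........sssss..........oorrssssssssssssssss
209 ...........ssssss........sorrossssssssssssssss
210 ...........ssssss........srorsssssssssssssssss
211 ............sssss.......ssrrrsssssssssssssssss
t 9.0 pos [446.  264.8 164.4] yaw [-3.138e+00 -1.000e-03 -2.872e+00] F [ 0.8 -6.2  1. ] gap -0.1
```

The force rose to 7.5 N and the knob is at column 345, which matches 163°, so the dog is home. Next I'll retreat and move over towards the head.

Request:
{"fn": "servo_tool", "kwargs": {"moves": [{"dx": 0, "dy": -0.015, "dz": 0, "twist": 0, "gripper": 0}, {"dx": 0, "dy": -0.015, "dz": -0.04, "twist": 0, "gripper": 0}, {"dx": 0, "dy": -0.015, "dz": -0.09, "twist": 0, "gripper": 0}, {"dx": 0.084, "dy": -0.5626, "dz": -0.1, "twist": -0.113, "gripper": 0}, {"dx": 0.084, "dy": -0.5626, "dz": -0.1, "twist": -0.113, "gripper": 0}, {"dx": 0.084, "dy": -0.5626, "dz": -0.1, "twist": -0.113, "gripper": 0}, {"dx": 0.084, "dy": -0.5626, "dz": -0.1, "twist": -0.113, "gripper": 0}, {"dx": 0.084, "dy": -0.5626, "dz": -0.1, "twist": -0.113, "gripper": 0}, {"dx": 0.084, "dy": -0.5626, "dz": -0.1, "twist": -0.113, "gripper": 0}, {"dx": 0.084, "dy": -0.5626, "dz": -0.1, "twist": -0.113, "gripper": 0}, {"dx": 0.084, "dy": -0.5626, "dz": -0.1, "twist": -0.113, "gripper": 0}, {"dx": 0.084, "dy": -0.5626, "dz": -0.1, "twist": -0.113, "gripper": 0}, {"dx": 0.084, "dy": -0.5626, "dz": -0.1, "twist": -0.113, "gripper": 0}, {"dx": 0.084, "dy": -0.5626, "dz": -0.1, "twist": -0.113, "gripper": 0}, {"dx": 0.084, "dy": -0.5626, "dz": -0.1, "twist": -0.113, "gripper": 0}, {"dx": 0.084, "dy": -0.5626, "dz": -0.1, "twist": -0.113, "gripper": 0}, {"dx": 0.084, "dy": -0.5626, "dz": -0.05, "twist": -0.113, "gripper": 0}, {"dx": 0.084, "dy": -0.5626, "dz": 0, "twist": -0.113, "gripper": 0}, {"dx": 0.084, "dy": -0.5626, "dz": 0, "twist": -0.113, "gripper": 0}]}}

```text
time_s: 10.9
ee_pos: [507.5, -290.2, 155.1]
tcp_rot: [3.123, -0.01, -2.756]
force: [-0.8, 0.5, -0.9]
finger_gap: 0.1
```

Run:
```python
from h import *
c=r.read_camera("scene"); d=r.read_camera("top")
a=cv2.resize(c["image"][100:180,165:265,::-1],None,fx=4,fy=4,interpolation=2)
b=cv2.resize(d["image"][160:240,350:450,::-1],None,fx=4,fy=4,interpolation=2)
e=cv2.resize(d["image"][185:245,160:260,::-1],None,fx=4,fy=4,interpolation=2)
e=np.hstack([e,np.zeros_like(e)])
cv2.imwrite("pics/s5.png",np.vstack([np.hstack([a,cv2.convertScaleAbs(b,alpha=2)]),e]))
p=r.sense()["ee_pos"]
for z in(0,20,40):print(z,(proj(c,p+[0,0,z])-[165,100])*4,(proj(d,p+[0,0,z])-[350,160])*4+[400,0])
to((515.5,-367.5,130),(515,-300,20))
```

```text
0 [126.  176.8] [604.  164.8]
20 [124.  158.8] [611.6 160.4]
40 [121.6 140.4] [620. 156.]
t 11.0 pos [ 514.6 -295.8  164.7] yaw [ 3.139e+00 -1.000e-03 -2.757e+00] F [-0.2 -0.6  0.6] gap -0.1
(515.5, -367.5, 130) [ 0.026  -0.0669  0.0346]
(515, -300, 20) [ 0.0011 -0.0045  0.1447]
```

View pics/s5.png

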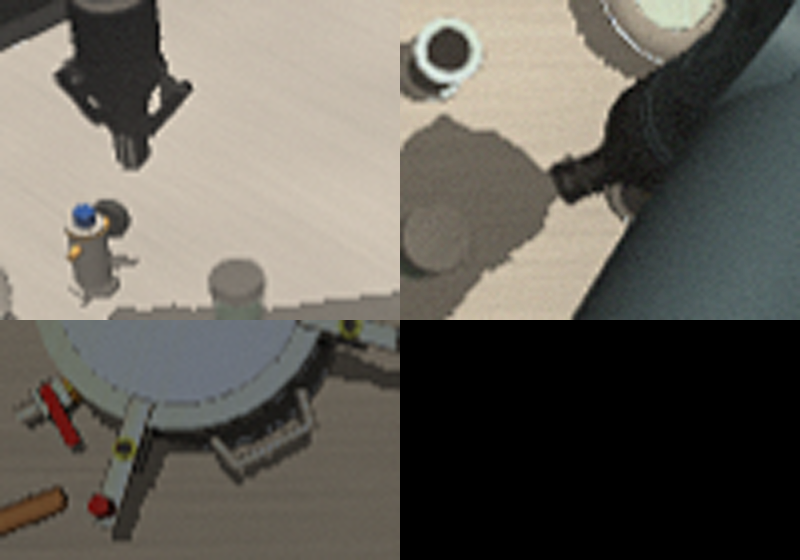

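The lower crop shows the front dog radial with its red knob at (100,505), so it is locked. To settle the tool offset, I'll touch the bare table gently with shut fingers.

Request:
{"fn": "servo_tool", "kwargs": {"moves": [{"dx": 0, "dy": 0, "dz": 0.04, "twist": 0, "gripper": 0}, {"dx": 0, "dy": 0, "dz": 0.08, "twist": 0, "gripper": 0}, {"dx": 0, "dy": 0, "dz": 0.12, "twist": 0, "gripper": 0}, {"dx": 0, "dy": 0, "dz": 0.135, "twist": 0, "gripper": 0}, {"dx": 0, "dy": 0, "dz": 0.145, "twist": 0, "gripper": 0}, {"dx": 0, "dy": 0, "dz": 0.149, "twist": 0, "gripper": 0}, {"dx": 0, "dy": 0, "dz": 0.149, "twist": 0, "gripper": 0}, {"dx": 0, "dy": 0, "dz": 0.149, "twist": 0, "gripper": 0}]}}

```text
time_s: 11.8
ee_pos: [517.2, -299.1, 17.8]
tcp_rot: [-3.138, 0.002, -2.758]
force: [0.3, 0.4, 0.5]
finger_gap: 0.1
```

Request:
{"fn": "servo_tool", "kwargs": {"moves": [{"dx": 0, "dy": 0, "dz": 0.003, "twist": 0, "gripper": 0}, {"dx": 0, "dy": 0, "dz": 0.006, "twist": 0, "gripper": 0}, {"dx": 0, "dy": 0, "dz": 0.009, "twist": 0, "gripper": 0}, {"dx": 0, "dy": 0, "dz": 0.009, "twist": 0, "gripper": 0}]}}

```text
time_s: 12.2
ee_pos: [514.9, -297.6, 6.0]
tcp_rot: [3.141, -0.001, -2.758]
force: [0.6, 0.4, -0.2]
finger_gap: -0.3
```

```bash
cat > asc2.py <<'E'
from h import *
import pickle,sys
n=sys.argv[1]; u0,u1,v0,v1=map(int,sys.argv[2:6]); th=int(sys.argv[6])
s=pickle.load(open(n+"0.pkl","rb"))["image"].astype(int)
c=r.read_camera(n); im=c["image"].astype(int)
for v in range(v0,v1): print(v,"".join("#" if im[v,u].max()<th else "+" if abs(im[v,u]-s[v,u]).max()>30 else "." for u in range(u0,u1)))
p=r.sense()["ee_pos"]; print("proj TCP",proj(c,p)); to()
E
python3 asc2.py scene 175 225 110 160 100
```

```text
110 ..+###########################....................
111 ...+##########################....................
112 ....+########################+....................
113 ....+########################+....................
114 .....+######################+.....................
115 .....+######################......................
116 ......+#####################......................
117 .......+####################......................
118 .......+####################+.....................
119 .......+####################+.....................
120 ........####################+.....................
121 ........+###################+.....................
122 ........+###################+.....................
123 ........+####################.....................
124 ........+####################.....................
125 ........+####################+....................
126 ........+####################+....................
127 ........+####################+....................
128 ........+#####################....................
129 ........+#####################....................

[... 1061 characters left out ...]
####################..................
150 ........+#######################+.................
151 .......+#########################.................
152 ......+##########################.................
153 ......+##########################.................
154 .......+##########################+...............
155 ........###########################+##............
156 .........#####################+#######+...........
157 ..........###################+.#######+...........
158 ..........+####.#############..######+............
159 ...........#################+..######.............
proj TCP [200.1 176.8]
t 12.25 pos [ 515.  -297.6    6.1] yaw [ 3.141 -0.    -2.758] F [ 0.  -0.8  0.1] gap 0.1
```

Request:
{"fn": "servo_tool", "kwargs": {"moves": [{"dx": 0, "dy": 0, "dz": 0.002, "twist": 0, "gripper": 0}, {"dx": 0, "dy": 0, "dz": 0.004, "twist": 0, "gripper": 0}, {"dx": 0, "dy": 0, "dz": 0.006, "twist": 0, "gripper": 0}, {"dx": 0, "dy": 0, "dz": 0.006, "twist": 0, "gripper": 0}]}}

```text
time_s: 12.65
ee_pos: [515.1, -297.7, 0.2]
tcp_rot: [3.141, -0.0, -2.758]
force: [-0.7, -0.2, 0.2]
finger_gap: 0.0
```

```bash
python3 asc2.py scene 183 222 155 182 85
python3 - <<'E'
from h import *
im=r.read_camera("scene")["image"].astype(int).max(2)
for v in range(165,180): print(v,im[v,190:208])
E
```

```text
155 ###+#####################+.............
156 +#########################++++.........
157 +#####################++######+........
158 .+###################+.+######+........
159 ...##################..+#####+.........
160 ....################+..+#####..........
161 ....################+..#####+..........
162 .....###############+.+####+...........
163 ......####################+............
164 .......##################+.............
165 ........##.#############+............++
166 ...........############+............+++
167 .........#..#########++............++++
168 .........#..#+######+..............++++
169 .........#..+##++###+.............+++++
170 ............+##++###+..............++++
171 ............+#+#+###+..............++++
172 .............++#+###................+++
173 ..............+#+#++...................
174 ......++++....+++#+.+..................
175 ......+++++...+++++++++++++++++++......
176 ......+++++++++++++++++++++++++++++....
177 .....+++++++++++++++++++++++++++++++...
178 ....++++++++++++++++++++++++++++++++...
179 .........+++++++++++++++++++++++++++...

[... 681 characters left out ...]
71 [104 114 111 116  95 140  64  88  74  95  58  54  60 143 207 201 199 201]
172 [117 122 115  96 155 180  95  92  75  99  63  54  93 185 208 204 203 201]
173 [118 109 110 153 206 204 167  98  66 102  70  94 168 179 203 203 205 203]
174 [116 108 121 180 205 204 207 134 112 101  83 128 179 123 178 175 178 177]
175 [123 124 122 121 180 176 177 152 147 110 107 121 122 120 119 120 118 121]
176 [121 122 123 123 119 119 119 119 123 125 124 123 123 122 122 123 122 120]
177 [117 120 123 123 122 122 124 124 124 122 122 125 123 123 124 124 123 125]
178 [163 164 120 121 124 125 123 123 124 124 125 123 125 124 125 124 126 122]
179 [209 210 161 165 124 124 125 126 125 125 124 125 123 123 125 126 123 123]
```

Request:
{"fn": "servo_tool", "kwargs": {"moves": [{"dx": 0, "dy": 0, "dz": 0.001, "twist": 0, "gripper": 0}, {"dx": 0, "dy": 0, "dz": 0.002, "twist": 0, "gripper": 0}, {"dx": 0, "dy": 0, "dz": 0.003, "twist": 0, "gripper": 0}, {"dx": 0, "dy": 0, "dz": 0.003, "twist": 0, "gripper": 0}]}}

```text
time_s: 13.15
ee_pos: [515.3, -297.8, -2.6]
tcp_rot: [3.141, -0.0, -2.758]
force: [0.0, 0.9, -0.4]
finger_gap: -0.2
```

Request:
{"fn": "servo_tool", "kwargs": {"moves": [{"dx": 0, "dy": 0, "dz": 0.001, "twist": 0, "gripper": 0}, {"dx": 0, "dy": 0, "dz": 0.002, "twist": 0, "gripper": 0}, {"dx": 0, "dy": 0, "dz": 0.002, "twist": 0, "gripper": 0}]}}

```text
time_s: 13.45
ee_pos: [515.2, -297.8, -4.6]
tcp_rot: [3.141, -0.0, -2.758]
force: [0.0, 0.3, -0.0]
finger_gap: -0.2
```

Request:
{"fn": "servo_tool", "kwargs": {"moves": [{"dx": 0, "dy": 0, "dz": 0.001, "twist": 0, "gripper": 0}, {"dx": 0, "dy": 0, "dz": 0.002, "twist": 0, "gripper": 0}, {"dx": 0, "dy": 0, "dz": 0.003, "twist": 0, "gripper": 0}, {"dx": 0, "dy": 0, "dz": 0.003, "twist": 0, "gripper": 0}]}}

```text
time_s: 13.85
ee_pos: [515.2, -297.8, -7.6]
tcp_rot: [3.141, -0.0, -2.758]
force: [-0.2, 0.7, 0.2]
finger_gap: 0.1
```

Request:
{"fn": "servo_tool", "kwargs": {"moves": [{"dx": 0, "dy": 0, "dz": 0.001, "twist": 0, "gripper": 0}, {"dx": 0, "dy": 0, "dz": 0.002, "twist": 0, "gripper": 0}, {"dx": 0, "dy": 0, "dz": 0.003, "twist": 0, "gripper": 0}, {"dx": 0, "dy": 0, "dz": 0.003, "twist": 0, "gripper": 0}]}}

```text
time_s: 14.25
ee_pos: [515.2, -297.8, -10.6]
tcp_rot: [3.141, -0.0, -2.758]
force: [0.2, -0.4, 0.5]
finger_gap: -0.2
```

Request:
{"fn": "servo_tool", "kwargs": {"moves": [{"dx": 0, "dy": 0, "dz": 0.001, "twist": 0, "gripper": 0}, {"dx": 0, "dy": 0, "dz": 0.002, "twist": 0, "gripper": 0}, {"dx": 0, "dy": 0, "dz": 0.003, "twist": 0, "gripper": 0}, {"dx": 0, "dy": 0, "dz": 0.003, "twist": 0, "gripper": 0}]}}

```text
time_s: 14.65
ee_pos: [515.3, -297.8, -13.6]
tcp_rot: [3.141, -0.0, -2.758]
force: [-0.2, -0.3, -1.4]
finger_gap: 0.1
```

Request:
{"fn": "servo_tool", "kwargs": {"moves": [{"dx": 0, "dy": 0, "dz": 0.001, "twist": 0, "gripper": 0}, {"dx": 0, "dy": 0, "dz": 0.002, "twist": 0, "gripper": 0}, {"dx": 0, "dy": 0, "dz": 0.002, "twist": 0, "gripper": 0}]}}

```text
time_s: 14.95
ee_pos: [515.2, -297.8, -15.6]
tcp_rot: [3.141, -0.0, -2.758]
force: [-0.4, -0.8, 0.4]
finger_gap: 0.3
```

Request:
{"fn": "servo_tool", "kwargs": {"moves": [{"dx": 0, "dy": 0, "dz": 0.001, "twist": 0, "gripper": 0}, {"dx": 0, "dy": 0, "dz": 0.002, "twist": 0, "gripper": 0}, {"dx": 0, "dy": 0, "dz": 0.002, "twist": 0, "gripper": 0}]}}

```text
time_s: 15.25
ee_pos: [515.3, -297.8, -17.6]
tcp_rot: [3.141, -0.0, -2.758]
force: [-0.7, -0.6, -0.4]
finger_gap: 0.3
```

Request:
{"fn": "servo_tool", "kwargs": {"moves": [{"dx": 0, "dy": 0, "dz": 0.001, "twist": 0, "gripper": 0}, {"dx": 0, "dy": 0, "dz": 0.002, "twist": 0, "gripper": 0}, {"dx": 0, "dy": 0, "dz": 0.002, "twist": 0, "gripper": 0}]}}

```text
time_s: 15.55
ee_pos: [515.3, -297.8, -19.6]
tcp_rot: [3.141, -0.0, -2.758]
force: [0.6, -0.2, 0.4]
finger_gap: -0.3
```

```bash
python3 asc2.py scene 183 222 158 184 85
```

```text
158 #########################+.............
159 ####.####################++............
160 ###########################+.+.........
161 ..####################++######+........
162 ...###################..#######........
163 ...##################+.+######+........
164 ....#################..+#####+.........
165 .....################..+####+........++
166 ......###############.+####+........+++
167 .......##############+####+........++++
168 .......##################+........+++++
169 ........##.#############+.........+++++
170 ............+##########+...........++++
171 ............+#########+............++++
172 ............+#+######+..............+++
173 .............#+#+###+..................
174 ......++++...#+#+####++....+...........
175 ......++++++.#+#+####+++++++++++.......
176 .....++++++++++#+###+++++++++++++++....
177 ....+++++++++++#++#+++++++++++++++++...
178 .....+++++++++++++++++++++++++++++++...
179 .........+++++++++++++++++++++++++++...
180 ..........++++++++++++++++++++++++++...
181 ..........++++++++++++++++++++++++++...
182 ..........+.++++++++++++++++++++++++...
183 ...............+++++++++++++++++++++...
proj TCP [200.6 181.7]
t 15.6 pos [ 515.3 -297.8  -19.5] yaw [ 3.141 -0.    -2.758] F [ 0.7 -0.4 -0.5] gap -0.1
```

Request:
{"fn": "servo_tool", "kwargs": {"moves": [{"dx": 0, "dy": 0, "dz": 0.001, "twist": 0, "gripper": 0}, {"dx": 0, "dy": 0, "dz": 0.002, "twist": 0, "gripper": 0}, {"dx": 0, "dy": 0, "dz": 0.002, "twist": 0, "gripper": 0}]}}

```text
time_s: 15.9
ee_pos: [515.5, -297.8, -21.5]
tcp_rot: [3.141, 0.0, -2.758]
force: [1.2, 1.1, 0.3]
finger_gap: 0.1
```

Request:
{"fn": "servo_tool", "kwargs": {"moves": [{"dx": 0, "dy": 0, "dz": 0.001, "twist": 0, "gripper": 0}, {"dx": 0, "dy": 0, "dz": 0.002, "twist": 0, "gripper": 0}, {"dx": 0, "dy": 0, "dz": 0.002, "twist": 0, "gripper": 0}]}}

```text
time_s: 16.2
ee_pos: [515.9, -297.9, -22.6]
tcp_rot: [-3.141, 0.001, -2.758]
force: [0.3, 2.1, 5.6]
finger_gap: 0.1
```

Request:
{"fn": "servo_tool", "kwargs": {"moves": [{"dx": 0, "dy": 0, "dz": 0.001, "twist": 0, "gripper": 0}, {"dx": 0, "dy": 0, "dz": 0.002, "twist": 0, "gripper": 0}, {"dx": 0, "dy": 0, "dz": 0.002, "twist": 0, "gripper": 0}]}}

```text
time_s: 16.5
ee_pos: [515.9, -297.9, -22.7]
tcp_rot: [-3.14, 0.001, -2.758]
force: [-3.0, 4.8, 19.5]
finger_gap: 0.2
```

Contact came at a reported z of -22.3, so the real fingertips sit 22 mm above the reported TCP. With them on the table (z=0), the picture also gives the lateral offset.

Run:
```python
from h import *
c=r.read_camera("scene"); im=c["image"].astype(int).max(2)
for v in range(168,184): print(v,im[v,190:208])
for u,v in((196,178),(199.5,178.5),(199,177)): print(u,v,atz(c,u,v,0))
p=r.sense()["ee_pos"];print(proj(c,[p[0],p[1],0]))
R=Ro.from_euler("xyz",[np.pi,0,-2.758]).as_matrix()
for x in(-11,11):
  for y in(-14,14): print(x,y,proj(c,np.array([p[0],p[1],0])+R@[x,y,0]))
```

```text
168 [60 53 53 57 54 55 55 59 58 57 56 57 58 55 55 56 58 57]
169 [86 66 63 82 60 58 55 57 58 59 59 59 60 60 61 59 57 61]
170 [100  92  92 118  63  55  56  57  59  59  55  56  58  60  60  56  57 124]
171 [ 98 112 115 120  90  88  53  71  55  58  59  56  57  55  55  74 150 186]
172 [108 123 113 109 163 140  55  90  61  68  56  59  62  71  96 159 210 206]
173 [119 112 160 161 207 162  60  96  71  92  58  57  57  83 134 213 209 206]
174 [116 112 185 178 208 180  54 105  70 106  64  60  57  65 131 183 177 178]
175 [123 122 119 120 181 178  52 106  63 108  74  58  56  68 126 121 118 121]
176 [125 124 123 122 122 122  66  97  64 106  74  56  56  80 126 124 122 122]
177 [119 121 122 124 123 124 102 102  66  99  79  58  74 106 125 124 124 124]
178 [161 164 118 121 126 126 126 113  73  89  87  77 109 126 125 126 125 123]
179 [209 212 164 122 125 125 124 116 100 110 104 111 126 126 124 124 124 123]
180 [202 208 178 121 122 124 126 126 125 127 121 125 123 126 124 124 125 125]
181 [200 205 159 120 126 123 121 123 127 125 127 125 125 124 125 124 124 125]
182 [201 206 210 165 170 169 151 129 123 125 126 126 126 125 127 123 128 124]
183 [206 181 171 170 170 181 198 175 152 122 124 125 127 126 126 126 127 124]
196 178 [ 526.7 -309.9    0. ]
199.5 178.5 [ 519.2 -297.4   -0. ]
199 177 [ 514.6 -305.7    0. ]
[200.  178.1]
-11 -14 [195.6 178.9]
-11 14 [202.  180.6]
11 -14 [198.1 175.5]
11 14 [204.5 177.2]
```

Request:
{"fn": "servo_tool", "kwargs": {"moves": [{"dx": 0, "dy": 0, "dz": -0.03, "twist": 0, "gripper": 20}, {"dx": 0, "dy": 0, "dz": -0.08, "twist": 0, "gripper": 100}, {"dx": 0, "dy": 0, "dz": -0.13, "twist": 0, "gripper": 100}, {"dx": 0, "dy": 0, "dz": -0.16, "twist": 0, "gripper": 100}, {"dx": 0, "dy": 0, "dz": -0.16, "twist": 0, "gripper": 100}, {"dx": 0, "dy": 0, "dz": -0.16, "twist": 0, "gripper": 100}]}}

```text
time_s: 17.15
ee_pos: [515.7, -298.4, 135.1]
tcp_rot: [-3.14, 0.001, -2.759]
force: [-0.2, 0.1, -0.6]
finger_gap: 85.0
```

The tip outline is centred where it should be, so the offset is purely along z. The head is at (515.6,-367.7), and a reported z of 13 grips it about 54 mm up.

Request:
{"fn": "servo_tool", "kwargs": {"moves": [{"dx": 0.026, "dy": -0.064, "dz": 0, "twist": 0, "gripper": 100}, {"dx": 0.026, "dy": -0.064, "dz": 0, "twist": 0, "gripper": 100}, {"dx": 0.026, "dy": -0.064, "dz": 0.02, "twist": 0, "gripper": 100}, {"dx": 0.026, "dy": -0.064, "dz": 0.05, "twist": 0, "gripper": 100}, {"dx": 0.026, "dy": -0.064, "dz": 0.08, "twist": 0, "gripper": 100}, {"dx": 0.026, "dy": -0.064, "dz": 0.1, "twist": 0, "gripper": 100}, {"dx": 0.026, "dy": -0.064, "dz": 0.115, "twist": 0, "gripper": 100}, {"dx": 0.026, "dy": -0.064, "dz": 0.122, "twist": 0, "gripper": 100}, {"dx": 0.026, "dy": -0.064, "dz": 0.122, "twist": 0, "gripper": 100}, {"dx": 0.026, "dy": -0.064, "dz": 0.122, "twist": 0, "gripper": 100}]}}

```text
time_s: 18.15
ee_pos: [515.0, -366.8, 12.4]
tcp_rot: [3.141, -0.0, -2.758]
force: [-0.3, -0.3, 1.2]
finger_gap: 85.5
```

Run:
```python
from h import *
c=r.read_camera("scene"); im=c["image"].astype(int)
b=(im[...,2]>1.6*im[...,0])&(im[...,2]>90); b[:, :170]=0;b[:,220:]=0
ys,xs=np.nonzero(b); print("blue",len(xs),xs.mean() if len(xs) else 0,ys.mean() if len(xs) else 0)
import pickle
s=pickle.load(open("scene0.pkl","rb"))["image"].astype(int)
b=(s[...,2]>1.6*s[...,0])&(s[...,2]>90); b[:, :170]=0;b[:,220:]=0; ys,xs=np.nonzero(b); print("blue0",len(xs),xs.mean(),ys.mean())
to((515.6,-367.7,13))
save(c,"g1.png",(150,90,250,190),5)
```

```text
blue 10 185.5 152.8
blue0 26 180.57692307692307 106.1923076923077
t 18.2 pos [ 515.5 -367.3   13.1] yaw [-3.141  0.    -2.758] F [-0.4 -0.6  0.3] gap 85.3
(515.6, -367.7, 13) [ 0.0001 -0.0004  0.0001]
```

Positioned with no contact force. Now I'll close on the tube.

Request:
{"fn": "servo_tool", "kwargs": {"moves": [{"dx": 0, "dy": 0, "dz": 0, "twist": 0, "gripper": 60}, {"dx": 0, "dy": 0, "dz": 0, "twist": 0, "gripper": 50}, {"dx": 0, "dy": 0, "dz": 0, "twist": 0, "gripper": 30}, {"dx": 0, "dy": 0, "dz": 0, "twist": 0, "gripper": 20}, {"dx": 0, "dy": 0, "dz": 0, "twist": 0, "gripper": 20}, {"dx": 0, "dy": 0, "dz": 0, "twist": 0, "gripper": 20}, {"dx": 0, "dy": 0, "dz": 0, "twist": 0, "gripper": 20}, {"dx": 0, "dy": 0, "dz": 0, "twist": 0, "gripper": 20}]}}

```text
time_s: 19.0
ee_pos: [515.8, -367.5, 13.4]
tcp_rot: [-3.14, 0.001, -2.758]
force: [0.4, -0.7, 5.5]
finger_gap: 36.5
```

Request:
{"fn": "servo_tool", "kwargs": {"moves": [{"dx": 0, "dy": 0, "dz": 0, "twist": 0, "gripper": 0}, {"dx": 0, "dy": 0, "dz": 0, "twist": 0, "gripper": 0}, {"dx": 0, "dy": 0, "dz": -0.01, "twist": 0, "gripper": 0}, {"dx": 0, "dy": 0, "dz": -0.03, "twist": 0, "gripper": 0}, {"dx": 0, "dy": 0, "dz": -0.07, "twist": 0, "gripper": 0}, {"dx": 0, "dy": 0, "dz": -0.11, "twist": 0, "gripper": 0}, {"dx": 0, "dy": 0, "dz": -0.15, "twist": 0, "gripper": 0}, {"dx": 0, "dy": 0, "dz": -0.15, "twist": 0, "gripper": 0}, {"dx": 0, "dy": 0, "dz": -0.15, "twist": 0, "gripper": 0}]}}

```text
time_s: 19.9
ee_pos: [515.3, -367.0, 162.9]
tcp_rot: [-3.141, 0.0, -2.758]
force: [-0.4, -0.2, -3.9]
finger_gap: 37.0
```

Run:
```python
from h import *
to((598.3,236.6,290))
c=r.read_camera("scene"); p=r.sense()["ee_pos"]
print(proj(c,p+[0,0,-13]),proj(c,p+[0,0,79]))
R=Ro.from_euler("xyz",[np.pi,0,-2.758]).as_matrix()
im=c["image"].astype(int)
u,v=proj(c,p+[0,0,30]).astype(int)
for y in range(v-14,v+28): print(y," ".join("%3d"%im[y,x].max() for x in range(u-14,u+15)))
```

```text
t 19.9 pos [ 515.3 -367.   162.9] yaw [-3.141  0.    -2.758] F [-0.4 -0.2 -3.9] gap 37.0
(598.3, 236.6, 290) [-0.3028  0.5287 -0.1272]
[184.8 140.2] [181.7 119.3]
116  71  68  37  40  39  36  39  32  31  94 154 113  46  39  41  36  40  45  39  38  67 210 127  49  43  40  43  68 207
117  43  43  37  36  38  39  37  31  28 138 208 224 167  78  37  40  40  44  41  41  71 163  87  41  45  39  37  65 204
118  35  37  38  38  34  35  36  42  33 144 143 116  78  45  35  43  41  41  38  39  36 101  61  45  46  39  34 160 207
119  27  29  34  38  42  38  35  40  35  69  91  96  96  59  44  43  41  39  44  43  42  42  43  43  44  39  33 205 209
120  86  62  49  28  34  38  38  37  64 104 103  96 100  75  49  39  41  41  46  40  46  44  44  46  44  38  71 202 207
121 201 206 182 108  30  37  34  30  61  60  74  80  83  82  67  45  42  41  42  45  49  43  43  46  39  37 162 209 207
122 202 205 206 158  76  32  35  44 108  97  80  82  83  78  72  53  43  42  41  47  45  45  51  43  37  84 208 210 206
123 198 199 202 206 145  67  71  75 113 125  86  77  80  77  74  64  45  43  44  42  43  45  45  
[... 3402 characters left out ...]
 197 196 198 200 194 194 195 195 197 198 199 196 195 197 196 195 197 194 195 198 201 197 198 198 199
153 197 199 198 199 199 199 197 197 200 196 195 195 197 198 200 198 197 198 195 196 195 195 194 194 195 198 199 197 199
154 198 197 198 198 198 198 198 198 195 198 199 194 192 196 199 200 198 199 197 194 197 195 194 194 192 193 197 199 197
155 198 198 198 199 198 199 198 196 198 198 198 198 195 192 190 195 197 199 198 195 197 194 194 193 195 192 194 197 197
156 197 195 195 198 198 200 200 198 199 199 197 197 198 198 195 194 195 198 197 196 197 198 195 196 194 194 194 193 195
157 198 196 196 197 197 198 198 197 197 198 196 199 196 198 198 195 194 194 196 198 197 197 194 196 195 196 194 194 192
```

The head is lifted: about 4 N, gap 37, and the flange sits where predicted. I'll carry it over the gasket in even steps.

Request:
{"fn": "servo_tool", "kwargs": {"moves": [{"dx": 0, "dy": 0, "dz": -0.03, "twist": 0, "gripper": 0}, {"dx": -0.008, "dy": 0.014, "dz": -0.07, "twist": 0, "gripper": 0}, {"dx": -0.022, "dy": 0.038, "dz": -0.11, "twist": 0, "gripper": 0}, {"dx": -0.04, "dy": 0.07, "dz": -0.11, "twist": 0, "gripper": 0}, {"dx": -0.06, "dy": 0.105, "dz": -0.11, "twist": 0, "gripper": 0}, {"dx": -0.08, "dy": 0.14, "dz": -0.11, "twist": 0, "gripper": 0}, {"dx": -0.1, "dy": 0.175, "dz": -0.11, "twist": 0, "gripper": 0}, {"dx": -0.12, "dy": 0.21, "dz": -0.11, "twist": 0, "gripper": 0}, {"dx": -0.14, "dy": 0.245, "dz": -0.11, "twist": 0, "gripper": 0}, {"dx": -0.16, "dy": 0.28, "dz": -0.11, "twist": 0, "gripper": 0}, {"dx": -0.18, "dy": 0.314, "dz": -0.11, "twist": 0, "gripper": 0}, {"dx": -0.2, "dy": 0.349, "dz": -0.11, "twist": 0, "gripper": 0}, {"dx": -0.22, "dy": 0.384, "dz": -0.11, "twist": 0, "gripper": 0}, {"dx": -0.24, "dy": 0.419, "dz": -0.11, "twist": 0, "gripper": 0}, {"dx": -0.26, "dy": 0.454, "dz": -0.11, "twist": 0, "gripper": 0}, {"dx": -0.277, "dy": 0.484, "dz": -0.11, "twist": 0, "gripper": 0}, {"dx": -0.29, "dy": 0.507, "dz": -0.11, "twist": 0, "gripper": 0}, {"dx": -0.299, "dy": 0.522, "dz": -0.11, "twist": 0, "gripper": 0}, {"dx": -0.3025, "dy": 0.5285, "dz": -0.11, "twist": 0, "gripper": 0}, {"dx": -0.3025, "dy": 0.5285, "dz": -0.11, "twist": 0, "gripper": 0}]}}

```text
time_s: 21.95
ee_pos: [597.1, 236.7, 270.2]
tcp_rot: [3.141, -0.004, -2.757]
force: [-0.6, -1.3, -3.3]
finger_gap: 37.0
```

Run:
```python
from h import *
to((598.0,236.8,224))
```

```text
t 21.95 pos [597.1 236.7 270.2] yaw [ 3.141 -0.004 -2.757] F [-0.6 -1.3 -3.3] gap 37.0
(598.0, 236.8, 224) [-0.001  -0.0002  0.0462]
```

Request:
{"fn": "servo_tool", "kwargs": {"moves": [{"dx": 0, "dy": 0, "dz": 0.015, "twist": 0, "gripper": 0}, {"dx": 0, "dy": 0, "dz": 0.03, "twist": 0, "gripper": 0}, {"dx": 0, "dy": 0, "dz": 0.042, "twist": 0, "gripper": 0}, {"dx": 0, "dy": 0, "dz": 0.048, "twist": 0, "gripper": 0}, {"dx": 0, "dy": 0, "dz": 0.048, "twist": 0, "gripper": 0}, {"dx": 0, "dy": 0, "dz": 0.048, "twist": 0, "gripper": 0}]}}

```text
time_s: 22.55
ee_pos: [598.2, 235.6, 224.9]
tcp_rot: [-3.142, 0.0, -2.759]
force: [0.5, -0.2, -2.9]
finger_gap: 36.7
```

Run:
```python
from h import *
c=r.read_camera("scene"); d=r.read_camera("top"); p=r.sense()["ee_pos"]
a=cv2.resize(c["image"][190:250,265:335,::-1],None,fx=8,fy=8,interpolation=2)
b=cv2.resize(d["image"][150:210,180:230,::-1],None,fx=4,fy=4,interpolation=2)
b=np.vstack([cv2.convertScaleAbs(b,alpha=2),np.zeros((240,200,3),np.uint8)])
cv2.imwrite("pics/last.png",np.hstack([a,b]))
f=lambda q:((q-[265,190]+.5)*8-.5).round()
print("flange pred",f(proj(c,p-[0,0,13])),f(proj(c,p-[0,0,8])),"gasket pred",f(proj(c,(598,236.8,196))))
for q in((10,0,0),(0,10,0),(0,0,10)):print(q,f(proj(c,np.array([598,236.8,196])+q)))
print(f(proj(c,p-[0,0,13]+[0,0,60])))
to((598.0,236.8,211))
```

```text
flange pred [282. 262.] [283. 252.] gasket pred [280. 294.]
(10, 0, 0) [262. 310.]
(0, 10, 0) [303. 309.]
(0, 0, 10) [283. 275.]
[300. 140.]
t 22.65 pos [598.6 236.1 225.5] yaw [-3.141e+00  1.000e-03 -2.759e+00] F [ 0.  -0.2 -4. ] gap 36.6
(598.0, 236.8, 211) [0.0003 0.0009 0.0145]
```

View pics/last.png

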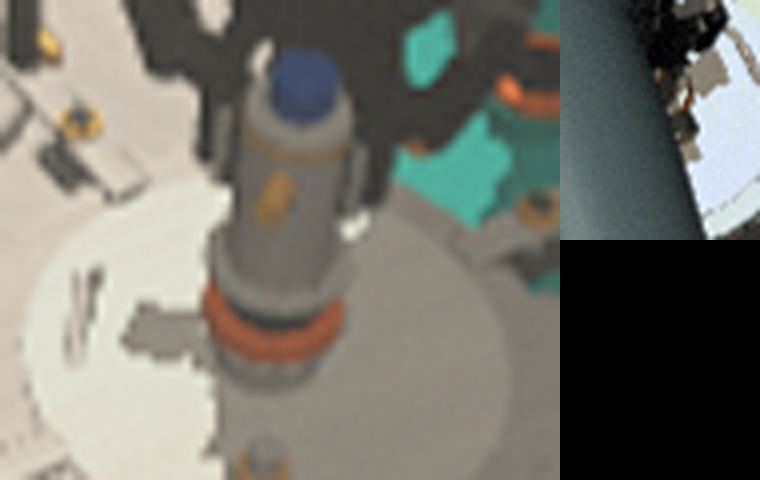

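The last picture shows the flange centred above the gasket: flange edges at columns 208 and 352, gasket edges at 203 and 343, and the offset fits the 16 mm height difference. I'll descend slowly with force checks.

Request:
{"fn": "servo_tool", "kwargs": {"moves": [{"dx": 0, "dy": 0, "dz": 0.004, "twist": 0, "gripper": 0}, {"dx": 0, "dy": 0, "dz": 0.008, "twist": 0, "gripper": 0}, {"dx": 0, "dy": 0, "dz": 0.011, "twist": 0, "gripper": 0}, {"dx": 0, "dy": 0, "dz": 0.013, "twist": 0, "gripper": 0}, {"dx": 0, "dy": 0, "dz": 0.013, "twist": 0, "gripper": 0}, {"dx": 0, "dy": 0, "dz": 0.013, "twist": 0, "gripper": 0}]}}

```text
time_s: 23.25
ee_pos: [598.1, 236.3, 211.5]
tcp_rot: [3.142, -0.0, -2.758]
force: [-0.0, -0.0, -2.5]
finger_gap: 36.7
```

Request:
{"fn": "servo_tool", "kwargs": {"moves": [{"dx": 0, "dy": 0, "dz": 0.001, "twist": 0, "gripper": 0}, {"dx": 0, "dy": 0, "dz": 0.002, "twist": 0, "gripper": 0}, {"dx": 0, "dy": 0, "dz": 0.003, "twist": 0, "gripper": 0}, {"dx": 0, "dy": 0, "dz": 0.003, "twist": 0, "gripper": 0}, {"dx": 0, "dy": 0, "dz": 0.003, "twist": 0, "gripper": 0}]}}

```text
time_s: 23.75
ee_pos: [598.3, 236.3, 208.9]
tcp_rot: [3.142, 0.001, -2.758]
force: [-0.0, -0.3, -1.9]
finger_gap: 36.9
```

Run:
```python
from h import *
c=r.read_camera("scene"); im=c["image"].astype(int)
o=(im[...,0]>1.5*im[...,1])&(im[...,0]>70); 
for v in range(212,242): print(v,"".join("o" if o[v,u] else "%x"%(im[v,u].max()//16) for u in range(283,318)))
to()
```

```text
212 bddddd54564467777778777775643345773
213 cddded63664566777777777775654347887
214 ddeeedb6664566667777777655653357879
215 eddeeeeb764566667777776656643358888
216 eedeeeed754566688876776656643478888
217 ddedeeedb86566699976676656633589888
218 ededdedeeca566799877666656533699988
219 ddedddeeeea566899767776656534799999
220 eddeddeeed7567888767666556676899998
221 ddeedeeeda5667877677666666898999988
222 deddededa75666777777666678999999999
223 eeddeded875666677766666689998988999
224 edddeedb775666677767666689998999989
225 eeeeeed9776666777777666688999999999
226 eeeeeed8886666677776666688999999998
227 cceeeed7787666677766666788999899999
228 89ccccb7788766776676667888999999989
229 98988887778877777677778889999999999
230 99999998677887777777788778998999898
231 99999998677778887888877778999998999
232 99999998777777777777776789999899999
233 99999999777o77778877777899989998989
234 b888899986788ooooooo777899989999999
235 eccccb89866777778877668989999999999
236 eeeeeecb886667767777679999989999999
237 edeeeeed888766766676789999999999999
238 eeeedeed899877767778899989998999989
239 edeeeeedb89988888889989999999999888
240 deeedeeed88999999899899998988999898
241 eddddeded88999999899999988889899888
t 23.8 pos [598.3 236.3 208.9] yaw [ 3.142e+00  1.000e-03 -2.758e+00] F [ 0.2  0.2 -1.7] gap 37.0
```

```bash
cat > red.py <<'E'
from h import *
c=r.read_camera("scene"); im=c["image"].astype(int)
for v in range(224,242): print(v,"".join("%x"%min(15,max(0,int((im[v,u,0]/max(1,im[v,u,1])-1)*15))) for u in range(286,314)),"".join("%x"%(im[v,u].max()//16) for u in range(286,314)))
to()
E
python3 red.py
```

```text
224 0000000000000000000000000000 deedb77566667766766668899999
225 0000000000000000000000000000 deed987666667777766668899999
226 0000000000000000000000000000 eeed988666667777666668899999
227 0000100000000000000000000000 eeed778766667767666678899899
228 0000210000000000000000000000 cccb778776667766666788899999
229 0000340000000000000000000000 8898777887777766777778999999
230 0000262000000000000001000000 9999867788777777778877899999
231 0000166210000000000022000000 9999877677888788887777899998
232 0000025653100000002431000000 9999877777777787777678999898
233 0000002597443333446410000000 9999876788777887777789889899
234 0000000234898889954100000000 8889986787787888877789999989
235 0000000001234444220000000000 ccb8986677777887766899999999
236 0000000000001110000000000000 eeecb88666776777767998999999
237 0000000000000000000000000000 eeeed89876676666678989999999
238 0000000000000000000000000000 deeed88987776777889988999999
239 0000000000000000000000000000 deeedb8998888888999999999999
240 0000000000000000000000000000 eddded8999989989999999998998
241 0000000000000000000000000000 dddded8899898899999999888888
t 23.85 pos [598.3 236.3 208.9] yaw [ 3.142e+00  1.000e-03 -2.758e+00] F [ 0.6  0.8 -2. ] gap 36.4
```

Request:
{"fn": "servo_tool", "kwargs": {"moves": [{"dx": 0, "dy": 0, "dz": 0.001, "twist": 0, "gripper": 0}, {"dx": 0, "dy": 0, "dz": 0.002, "twist": 0, "gripper": 0}, {"dx": 0, "dy": 0, "dz": 0.002, "twist": 0, "gripper": 0}, {"dx": 0, "dy": 0, "dz": 0.002, "twist": 0, "gripper": 0}]}}

```text
time_s: 24.25
ee_pos: [598.3, 236.3, 207.3]
tcp_rot: [-3.142, 0.001, -2.758]
force: [-1.5, -1.2, 4.2]
finger_gap: 36.6
```

The band of gasket showing is even across the front and slightly wider at the left, so the offset is only a millimetre or two. The load is about 8 N now. I'll press on towards 15 N.

Request:
{"fn": "servo_tool", "kwargs": {"moves": [{"dx": 0, "dy": 0, "dz": 0.001, "twist": 0, "gripper": 0}, {"dx": 0, "dy": 0, "dz": 0.002, "twist": 0, "gripper": 0}, {"dx": 0, "dy": 0, "dz": 0.0025, "twist": 0, "gripper": 0}, {"dx": 0, "dy": 0, "dz": 0.0025, "twist": 0, "gripper": 0}, {"dx": 0, "dy": 0, "dz": 0.0025, "twist": 0, "gripper": 0}, {"dx": 0, "dy": 0, "dz": 0.0025, "twist": 0, "gripper": 0}]}}

```text
time_s: 24.85
ee_pos: [598.4, 236.4, 205.7]
tcp_rot: [-3.141, 0.002, -2.758]
force: [-2.6, -0.8, 7.2]
finger_gap: 36.6
```

```bash
python3 red.py
```

```text
224 0000010000000000000000000000 edeed77566667777766668999999
225 0000000000000000000000000000 ededa77666667776666668899999
226 0000000000000000000000000000 eeed887666677777766668899999
227 0000000000000000000000000000 eeed888666667767766678899999
228 0000000000000000000000000000 cccb678766677777766678899999
229 0000210000100000000000000000 8888778877667776666787799999
230 0000240000000000000000000000 9999867787777777767887899999
231 0000152000000000000011000000 9999866788777777778877899988
232 0000025400000000000330000000 9999977777888888877778999899
233 0000002544310000022420000000 9999977778877777776789999898
234 0000000135644544463100000000 8899986778877787777788989999
235 0000000001355555331000000000 ccb8986677778888777899989999
236 0000000000011111000000000000 eeecb88666777777767998999999
237 0000000000000000000000000000 eeeed89876776666678999999999
238 0000000000000000000000000000 deeed89987776777889889999999
239 0000000000000000000000000000 edeedb8998888888989999999999
240 0000000000000000000000000000 ddeeed8899999999998999898899
241 0000000000000000000000000000 deeeed8889889999899999989898
t 24.9 pos [598.4 236.4 205.7] yaw [-3.141e+00  2.000e-03 -2.758e+00] F [-3.4 -1.   9.5] gap 36.9
```

Request:
{"fn": "servo_tool", "kwargs": {"moves": [{"dx": 0, "dy": 0, "dz": 0.0005, "twist": 0, "gripper": 0}, {"dx": 0, "dy": 0, "dz": 0.0008, "twist": 0, "gripper": 0}, {"dx": 0, "dy": 0, "dz": 0.0008, "twist": 0, "gripper": 0}, {"dx": 0, "dy": 0, "dz": 0.0008, "twist": 0, "gripper": 0}, {"dx": 0, "dy": 0, "dz": 0.0008, "twist": 0, "gripper": 0}, {"dx": 0, "dy": 0, "dz": 0.0008, "twist": 0, "gripper": 0}, {"dx": 0, "dy": 0, "dz": 0.0008, "twist": 0, "gripper": 0}, {"dx": 0, "dy": 0, "dz": 0.0008, "twist": 0, "gripper": 0}]}}

```text
time_s: 25.7
ee_pos: [598.5, 236.4, 205.3]
tcp_rot: [-3.141, 0.003, -2.758]
force: [-3.2, -0.3, 10.5]
finger_gap: 36.6
```

Run:
```python
from h import *
F=[]
for i in range(8):
    c=r.read_camera("scene"); s=r.sense(); F.append(np.r_[s["force"],s["ee_pos"]])
print(np.mean(F,0).round(2),np.std(F,0).round(2)); to()
im=c["image"].astype(int)
import pickle
# redness-weighted gasket columns now vs flange: blue knob & tube columns
b=(im[...,2]>1.3*im[...,0])&(im[...,2]>60); b[:,:285]=0;b[:,320:]=0;b[:180]=0;b[225:]=0
ys,xs=np.nonzero(b); print("blue",len(xs),xs.mean(),ys.mean(),"pred knob mid",proj(c,s["ee_pos"]+[0,0,-13+86]))
print("gasket seen 298.9 227.4 pred",proj(c,(598,236.8,196)))
```

```text
[ -3.19  -1.18  10.64 598.49 236.39 205.32] [0.52 0.21 0.62 0.01 0.01 0.02]
t 26.1 pos [598.5 236.4 205.3] yaw [-3.141e+00  3.000e-03 -2.758e+00] F [-3.9 -1.7 11.6] gap 36.8
blue 94 308.468085106383 203.79787234042553 pred knob mid [302.4 205.4]
gasket seen 298.9 227.4 pred [299.5 226.3]
```

N is about 14.3, mid-band. I'll check concentricity numerically on the saved pre-contact crop by fitting projected rings to the edges of gasket and flange.

Run:
```python
from h import *
import pickle
from scipy.optimize import least_squares
c=pickle.load(open("scene0.pkl","rb"))
im=cv2.imread("pics/last.png")[:,:560].astype(int); B,G,Rr=im[...,0],im[...,1],im[...,2]
red=Rr/np.maximum(G,1)
print("max red ratio",red[300:365,200:345].max().round(2))
for u in (240,260,275,290,310): print(u,[(v,Rr[v,u],round(red[v,u],1)) for v in range(285,372,5)])
inv=lambda u,v:np.array([(u+.5)/8-.5+265,(v+.5)/8-.5+190])
th=np.linspace(0,2*np.pi,721)
def ring(x,y,z,R): return np.array([proj(c,(x+R*np.cos(t),y+R*np.sin(t),z)) for t in th[::4]])
def dist(pts,x,y,z,R):
    # signed radial error in mm on plane z
    return np.array([np.hypot(*(atz(c,*p,z)[:2]-[x,y]))-R for p in pts])
lowg=[];flg=[]
for u in range(215,335,6):
    vs=[v for v in range(285,400) if red[v,u]>1.45]
    if vs: lowg.append(inv(u,max(vs)))
    # flange lower edge: steepest brightness fall / red rise
    score=np.array([ (Rr[v-4,u]+G[v-4,u])-(Rr[v+4,u]+G[v+4,u])  for v in range(275,335)])
    flg.append((u,275+int(score.argmax()),int(score.max())))
print(flg)
f=least_squares(lambda q:dist(lowg,q[0],q[1],188,24.5),[598,236]); print("gasket xy from lower edge",f.x.round(2),"res",f.fun.round(1))
sel=[inv(u,v) for u,v,s in flg if s>25]
for h in(212.5,):
    f=least_squares(lambda q:dist(sel,q[0],q[1],h,25.25),[598,236],loss="soft_l1"); print("flange xy",f.x.round(2),f.fun.round(1))
# unoccluded gasket from initial image
I=c["image"].astype(float); m=I[...,0]/np.maximum(I[...,1],1)
s8=cv2.resize(m[190:250,265:335],None,fx=8,fy=8,interpolation=2); m8=(s8>1.5).astype(np.uint8)
n,l,st,ce=cv2.connectedComponentsWithStats(m8); k=1+st[1:,4].argmax(); print("initial red blob",st[k])
cn=max(cv2.findContours((l==k).astype(np.uint8),0,1)[0],key=cv2.contourArea)[:,0]; hull=cn
top=[inv(*p) for p in hull[::5] if p[1]<ce[k][1]-15]; bot=[inv(*p) for p in hull[::5] if p[1]>ce[k][1]+25]
f=least_squares(lambda q:np.r_[dist(top,q[0],q[1],196,24.5),dist(bot,q[0],q[1],188,24.5)],[598,236],loss="soft_l1"); print("gasket0",f.x.round(2),np.std(f.fun).round(2))
f=least_squares(lambda q:dist(bot,q[0],q[1],188,24.5),[598,236],loss="soft_l1"); print("gasket0 bot",f.x.round(2))
```

```text
max red ratio 1.79
240 [(285, np.int64(127), np.float64(1.0)), (290, np.int64(130), np.float64(1.0)), (295, np.int64(127), np.float64(1.0)), (300, np.int64(115), np.float64(1.0)), (305, np.int64(94), np.float64(1.0)), (310, np.int64(77), np.float64(1.0)), (315, np.int64(80), np.float64(1.2)), (320, np.int64(108), np.float64(1.5)), (325, np.int64(140), np.float64(1.6)), (330, np.int64(151), np.float64(1.7)), (335, np.int64(152), np.float64(1.7)), (340, np.int64(143), np.float64(1.6)), (345, np.int64(132), np.float64(1.6)), (350, np.int64(126), np.float64(1.5)), (355, np.int64(126), np.float64(1.3)), (360, np.int64(123), np.float64(1.1)), (365, np.int64(117), np.float64(1.1)), (370, np.int64(109), np.float64(1.0))]
260 [(285, np.int64(116), np.float64(1.1)), (290, np.int64(121), np.float64(1.0)), (295, np.int64(129), np.float64(1.0)), (300, np.int64(131), np.float64(1.0)), (305, np.int64(126), np.float64(1.0)), (310, np.int64(108), np.float64(1.0)), (315, np.int64(85), np.float64(1.0)), (320, np.int64(64), np.float64(1.0)), (325, np.int64(71), np.float64(1.1)), (330, np.int64(104), np.
[... 2429 characters left out ...]
t64(1.0))]
[(215, 317, 22), (221, 331, 27), (227, 294, 38), (233, 300, 48), (239, 303, 63), (245, 309, 84), (251, 310, 71), (257, 311, 73), (263, 315, 72), (269, 317, 73), (275, 317, 71), (281, 316, 80), (287, 317, 85), (293, 317, 80), (299, 315, 69), (305, 311, 60), (311, 309, 52), (317, 305, 44), (323, 301, 26), (329, 330, 20)]
gasket xy from lower edge [597.78 233.95] res [-0.2 -0.2 -0.4 -0.6 -0.3 -0.1  0.3  0.5  0.5 -0.3  0.   0.4  0.2  0.1
  1.   0.1 -0.5 -0.5 -0.7 -0.3]
flange xy [599.28 233.43] [12.9 -1.7 -1.1 -1.2  0.1 -0.3 -0.6  0.5  1.   0.8  0.2  0.8  0.9  0.6
 -0.5 -0.6 -1.1 -1.3]
initial red blob [ 206  250  134  108 5924]
gasket0 [602.26 236.01] 2.11
gasket0 bot [596.34 233.32]
```

Fitted in the same image, the gasket is at (597.8,234.0) and the flange at (599.3,233.4): about 1.6 mm apart, well inside 5 mm. Handing in.

```bash
python3 -c "
from h import *
to(); print(r.hand_in()); to()"
```

```text
t 26.1 pos [598.5 236.4 205.3] yaw [-3.141e+00  3.000e-03 -2.758e+00] F [-3.9 -1.7 11.6] gap 36.8
the job is handed in; nothing more can be done
None
the job is handed in; nothing more can be done
```

The front dog is turned home, and the spunding head is on the gasket, still held and pressed. I handed the job in at 26.1 s; no verdict was given.

**Dog:** I pushed the red knob round to its stop, where the force rose to 7.5 N. The top picture then showed the bar radial, as it should be when locked. My first two tries missed the knob and left it about where it was. I suspected the fingertips, so I touched the table gently, which showed they sit 22 mm above the reported TCP. I allowed for that when I gripped the head.

**Head:** I gripped it by the tube about 54 mm above its underside.

| Last check | Result |
|---|---|
| Load on the gasket | about 14 to 15 N (10.6 N average at the wrist, plus the head's weight of nearly 4 N) |
| Tool tilt | 0.003 rad |
| Flange to gasket offset | about 1.6 mm, fitted on a picture from just before contact |

**Checks that disagreed or were not made:**
- **Gasket position:** the scene and top cameras differed by about 4 mm in absolute terms. I relied on the relative fit within one picture.
- **Concentricity:** one rough estimate, from the head's blue knob, put the head up to 4.9 mm off-centre. The other estimates gave about 0.5 to 2 mm.
- **Finger gap:** it read about 37 mm on the 38 mm tube.
- **Sideways force:** about 3 N remained on the tool while pressing.
- **Grasp height:** taken from the uncorrected TCP reading it would be about 32 mm, close to the 30 mm limit.
- **Table and other dogs:** I did not check the other things on the table or the three other dogs again after the placing.

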